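Load the full sample packs, key-start the analyser and hang the in-use marker

TASK

Lift each sealed sample pack to feel whether it is full or empty: stand the heavy full ones upright in the bays of the grey loading dock, one to a bay, and the light empty ones upright in the yellow returns tray. Once all the full packs are loaded, turn the start key clockwise to START (red dot), hold it there for a second, then let it go so that it springs back to RUN. After that, hang the orange marker astride the steel bar, square to it and near its middle with one flap down each side, and leave the other things on the bench undisturbed.

Things in the scene. Friction and masses are not known exactly. Their poses are not given: they have to be found in the camera images.
- pack_a: one of 4 to 6 look-alike sealed packs (may be absent): white box, blue lid, 44 (x) x 58 (y) x 65 mm high, upright. Lid (top 13 mm) is 2 mm smaller all round: grip the white body, 52 mm high, across its 44 mm. Origin: centre of underside. Either full (about 420 g) or empty (about 120 g), give or take 15 %: unseen, only felt when lifted
- pack_b: one of 4 to 6 look-alike sealed packs (may be absent): white box, blue lid, 44 (x) x 58 (y) x 65 mm high, upright. Lid (top 13 mm) is 2 mm smaller all round: grip the white body, 52 mm high, across its 44 mm. Origin: centre of underside. Either full (about 420 g) or empty (about 120 g), give or take 15 %: unseen, only felt when lifted
- pack_c: one of 4 to 6 look-alike sealed packs (may be absent): white box, blue lid, 44 (x) x 58 (y) x 65 mm high, upright. Lid (top 13 mm) is 2 mm smaller all round: grip the white body, 52 mm high, across its 44 mm. Origin: centre of underside. Either full (about 420 g) or empty (about 120 g), give or take 15 %: unseen, only felt when lifted
- pack_d: one of 4 to 6 look-alike sealed packs (may be absent): white box, blue lid, 44 (x) x 58 (y) x 65 mm high, upright. Lid (top 13 mm) is 2 mm smaller all round: grip the white body, 52 mm high, across its 44 mm. Origin: centre of underside. Either full (about 420 g) or empty (about 120 g), give or take 15 %: unseen, only felt when lifted
- pack_e: one of 4 to 6 look-alike sealed packs (may be absent): white box, blue lid, 44 (x) x 58 (y) x 65 mm high, upright. Lid (top 13 mm) is 2 mm smaller all round: grip the white body, 52 mm high, across its 44 mm. Origin: centre of underside. Either full (about 420 g) or empty (about 120 g), give or take 15 %: unseen, only felt when lifted
- pack_f: one of 4 to 6 look-alike sealed packs (may be absent): white box, blue lid, 44 (x) x 58 (y) x 65 mm high, upright. Lid (top 13 mm) is 2 mm smaller all round: grip the white body, 52 mm high, across its 44 mm. Origin: centre of underside. Either full (about 420 g) or empty (about 120 g), give or take 15 %: unseen, only felt when lifted
- dock: fixed grey loading dock, 68 (its x) x 226 (its y) mm, with a row of three open bays along its y, each 60 x 70 mm inside; bay floor 6 mm and wall tops 24 mm above the bench. One pack goes in each bay, its 58 mm side along the dock's y. Origin: centre of the underside, at bench level
- dock_bay0 (a point): centre of the floor of the bay at the dock's -y end
- dock_bay1 (a point): centre of the floor of the middle bay
- dock_bay2 (a point): centre of the floor of the bay at the dock's +y end
- returns: fixed shallow yellow returns tray, 140 (its x) x 240 (its y) mm outside, 130 x 230 mm inside, floor 4 mm and wall tops 22 mm above the bench. Holds three packs, 75 mm apart, side by side along its y. Origin: centre of the underside, at bench level
- console: fixed white switch box with a dark top plate, 90 x 90 x 50 mm, with the start key upright in the centre of its top inside a steel collar (38 mm diameter, top 56 mm above the bench). Green dot: RUN, on its +x side; red dot: START, 0.9 rad clockwise from it seen from above. Origin: centre of the underside, at bench level
- key (a joint): angle of the key about its vertical axis, rad; 0 = RUN (where it rests), growing clockwise seen from above; it comes to a stop at 0.95. START is 0.75 and beyond. A spring (about 0.02 N m at RUN, 0.19 N m at the stop) drives it back to RUN as soon as it is let go
- key_grip (a point): centre of the key's black bow, on the turning axis, 82 mm above the bench; the bow is an upright plate 34 mm long (this point's x) x 10 mm thick (its y) x 34 mm high (62 to 96 mm above the bench), white stripe at its +x end, which points to the green dot at RUN. Turns with the key
- rail: fixed steel bar along its own y on two posts: 160 mm long, 12 mm thick, bar axis 124 mm (top 130 mm) above the bench; posts 74 mm either side of the middle. Origin: on the bench under the middle of the bar
- rail_mid (a point): middle of the bar, on its axis, 124 mm above the bench
- marker: loose orange tent of two rigid flaps, 90 g, 80 mm wide (y), standing on its flaps' edges (feet 50 mm apart along x, 42 inside). Flat roof: underside 59, top 63 mm above the feet, 17 mm clear between flaps under it. Black grip tab on the roof, 10 mm thick (x), 40 long (y), 63 to 99 mm above the feet. Hung on the bar, feet are 70 mm above the bench. Origin: centre, at the feet's height
- marker_tab (a point): middle of the marker's grip tab, 81 mm above its feet
- amber_bottle: amber glass bottle with a white cap, 38 mm diameter, 85 mm high; a bystander, not part of the job. Origin: centre of the underside
- tip_box: green box with a clear lid, 60 x 85 x 53 mm; a bystander, not part of the job. Origin: centre of the underside
- jar: small jar, 52 mm diameter, 60 mm high; a bystander, not part of the job. Origin: centre of the underside
- buffer_bottle: white bottle with a blue cap, 40 mm diameter, 80 mm high; a bystander, not part of the job. Origin: centre of the underside
- timer: small grey bench timer, 50 x 60 x 35 mm; a bystander, not part of the job. Origin: centre of the underside

How it is judged:
By the outcome, as a careful person would: the job done as asked, in the order asked, and still so for the second after the job is handed in, with the robot touching nothing.
Of pack_a, pack_b, pack_c, pack_d, pack_e, pack_f only 4 to 6 are there at a start; the rules pass over those that are not, and their reading is None.
At some moment in a run one of pack_a, pack_b, pack_c, pack_d, pack_e, pack_f may be knocked a few centimetres aside while the robot is not near it.
It also fails if it takes over 210 s, if anything falls off the work surface, if the arm or the gripper's body presses on something with over 40 N, if the wrist force passes 120 N, or if a joint passes its speed limit or range.

ROBOT

A 6-joint arm with a two-finger parallel gripper is mounted at the origin on the work surface. World frame = base frame: x ahead of the robot, y to its left, z up, the work surface at z = 0. Lengths are in m, angles in rad, forces in N, time in s.
With the tool pointing down it reaches from about 0.35 to 0.775 m from the base axis. Payload 7.3 kg.
Tool frame: the origin (TCP) lies between the finger pads; the fingertips stand 17 mm ahead of it and the grasp point (between the pads) lies 2 mm behind it; z points along the fingers, y is the direction in which the jaws open and shut (so a half turn about z gives the same grasp; the last joint's range is limited). The gripper opens to 92 mm and grips with 3 to 60 N. Pads are 19 mm wide; open, the fingers measure 130 mm over their backs; the gripper's body (75 mm by 190 mm) begins 47 mm behind the grasp point.
Start: joints at [-1.393, 0.342, 1.524, -0, 1.275, -0.146], TCP at [0.167, -0.498, 0.244] pointing down, gripper open.
Joint ranges: [-2.53, 2.53], [-0.77, 2.02], [0.04, 2.7], [-1, 4.14], [0.28, 2.66], [-3.11, 3.11]. Speed limits (rad/s): [2.57, 2.57, 3.14, 3.14, 3.14, 3.14].

INTERFACE

Orientations are given as [roll, pitch, yaw] about the fixed x, y, z axes, in that order (R = Rz(yaw) Ry(pitch) Rx(roll)).
In Python, from cell import sensors, vision, hand_in gives the robot as it stands.
- The arm moves only by the tool step_arm, never from a script. Its argument "series" is a list of rows, each a list of 5 numbers: the opening, from 0 (shut) to 1 (fully open), then the shift along the world's x, y, z each as a share of 25 mm, from -1 to 1, then the turn about the world's z as a share of 0.08 rad, from -1 to 1. A call has 1 to 12 rows; each row shifts and turns the commanded pose from where the row before left it; what a row does not reach is not made up. A row lasts 1/10 s, in which the tool goes at most 50 mm and 8.59 degrees, less where a joint would pass 70% of its speed; a pose out of reach is approached as far as the arm can. A call with a number of a shift or a turn outside -1 to 1 is refused whole. A call with a gripper value outside its range is refused whole. The fingers move at their own pace and stop on an object; "squeeze" is the grip in N (left out, the last holds). Time passes only in rows, so rows that do not move let the fingers close. It gives the time, the measured TCP pose, the force and the opening at its end, in the units of the state.
- sensors.observe(): the state, without advancing time (a new reading comes with each control period).
- vision.read_camera(name): name is "side" or "top" or "wrist"; returns a dict with "pixels" (480x640x3 uint8, blue, green, red), "range_z" (480x640 float32, m along the optical axis (not along the pixel's ray), 0 where there is no reading), "camera_matrix" (3x3 intrinsics, pixels), "k1" (the pictures are not rectified: a ray, as slopes to the right and down, at radius r is drawn at 1 + k1 r^2 times it, then the intrinsics apply), "pose" (4x4, takes a point from camera to world coordinates). Camera axes: x right, y down, z forward; pixel columns grow to the right and rows downward; lengths in m; the calibration is good to about 2 mm. A picture is of the moment at which its call begins.
- hand_in(): hands the job in, once; it reports no verdict.
The state is a dict: "time": time; "qpos": joint angles; "qvel": joint speeds; "joint_efforts": joint torques, N m; "tool_pos": TCP position; "tool_rot": TCP orientation; "contact_force": force on the tool from outside, world axes, zero at the start; "torque": the same for the moment, N m; "opening": finger opening in m.
Only numpy, scipy, OpenCV 4.12 (cv2) and the standard library are available. Lean on these libraries where they do the work, as an engineer would, in place of code of your own. Each camera call takes 0.05 s, during which the arm holds its last target.

## Working session

There is one attempt and no reset: what is moved stays moved. The work goes in short steps, Python scripts to look and compute and a tool call to move; the robot and the scene stay as the last step left them, time stands still between calls to the robot, and variables do not carry over. Pictures are saved under pics/ and viewed, and the job is handed in when it is done.

Besides the shell and the picture viewer there is one more tool, called as name(argument=value, ...) on one line, values as JSON. step_arm: Moves the arm, as the interface text tells. Its arguments: {"type":"object","properties":{"series":{"type":"array","items":{"type":"array","items":{"type":"number","minimum":-1,"maximum":1}}},"squeeze":{"type":"number"}},"required":["series"]}

```bash
ls; mkdir -p pics; python3 - <<'E'
from cell import sensors, vision
import cv2
print(sensors.observe())
for n in ["side","top","wrist"]:
    d=vision.read_camera(n)
    cv2.imwrite(f"pics/{n}0.png",d["pixels"])
    print(n,d["camera_matrix"].tolist(),d["k1"],d["pose"].round(4).tolist())
E
```

```text
pics
{'time': 0.0, 'qpos': array([-1.39296785e+00,  3.42714560e-01,  1.52503502e+00,  5.47022817e-07,
        1.27540358e+00, -1.46017791e-01]), 'qvel': array([-1.46100406e-03, -1.17682922e-03,  1.49525374e-03,  5.21725912e-04,
        3.34844413e-05, -2.72898366e-04]), 'joint_efforts': array([-1.39203876e-03, -4.31246138e+01, -2.44225931e+01,  7.15543795e-02,
        5.57404803e-02, -1.14083439e-04]), 'tool_pos': array([ 0.16700543, -0.49731627,  0.2430429 ]), 'tool_rot': array([-3.14004883e+00, -2.27570249e-04,  3.23845934e-01]), 'contact_force': array([ 0.14656871, -0.85603548,  0.27758955]), 'torque': array([-0.01558982, -0.01717887,  0.00723759]), 'opening': 0.09189167988327072}
side [[455.9876285809225, 0.0, 322.60524538329383], [0.0, 455.9876285809225, 234.34954639246172], [0.0, 0.0, 1.0]] 0.02154982846125949 [[0.9634, -0.1588, 0.216, 0.3329], [-0.268, -0.5441, 0.795, -0.7261], [-0.0087, -0.8238, -0.5668, 0.5997], [0.0, 0.0, 0.0, 1.0]]
top [[613.8674963668067, 0.0, 312.3088447987179], [0.0, 613.8674963668067, 238.2499004063429], [0.0, 0.0, 1.0]] -0.17246654107305673 [[-0.0233, -0.9932, 0.1141, 0.391], [-0.9997, 0.0226, -0.0066, -0.0082], [0.004, -0.1142, -0.9935, 1.2667], [0.0, 0.0, 0.0, 1.0]]
wrist [[431.8269219795616, 0.0, 323.0435273388826], [0.0, 431.8269219795616, 243.45045451094754], [0.0, 0.0, 1.0]] -0.07727584568825582 [[0.3177, -0.9136, -0.2539, 0.2339], [-0.9482, -0.3063, -0.0846, -0.4751], [-0.0005, 0.2676, -0.9635, 0.3851], [0.0, 0.0, 0.0, 1.0]]
```

View pics/top0.png

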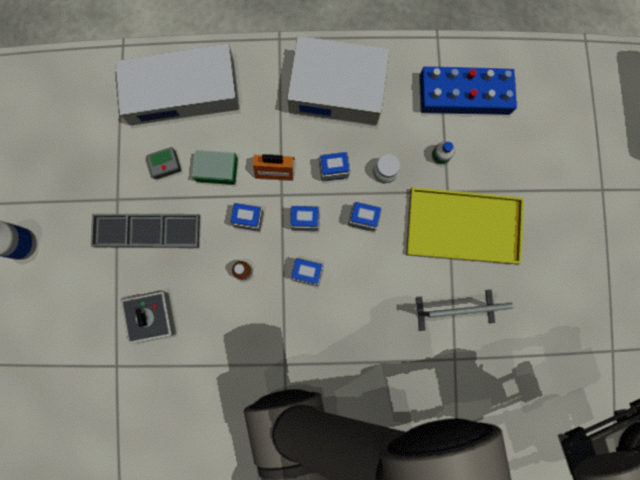

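View pics/side0.png

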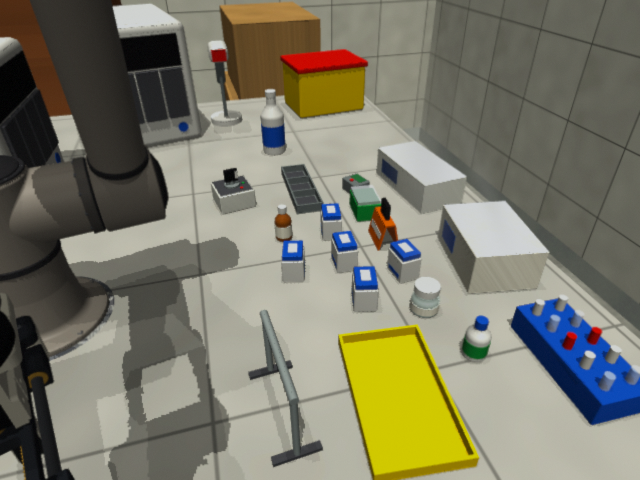

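View pics/wrist0.png

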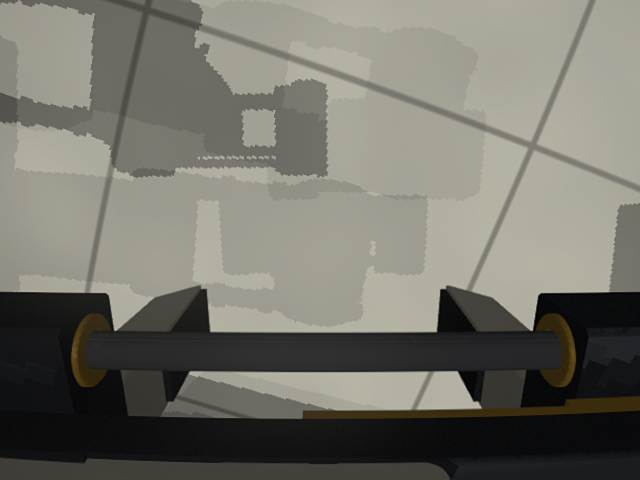

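The top picture shows five packs (lids near (245,215), (304,216), (365,214), (306,270) and (334,165)). The dock is at (146,231), the console at (148,316), the marker at (273,166), the tray at (465,226) and the rail at (465,308). I'll measure these now.

```bash
cat > h.py <<'E'
import numpy as np, cv2
from cell import sensors, vision
def cam(n):
    d=vision.read_camera(n); return d
def ray(d,uv):
    uv=np.asarray(uv,float).reshape(-1,2);K=d["camera_matrix"];k=d["k1"]
    D=np.array([k,0,0,0,0],float)
    p=cv2.undistortPoints(uv.reshape(-1,1,2),K,D).reshape(-1,2)
    v=np.c_[p,np.ones(len(p))]@d["pose"][:3,:3].T
    return d["pose"][:3,3],v
def onplane(d,uv,z):
    o,v=ray(d,uv); s=(z-o[2])/v[:,2]; return o+v*s[:,None]
def proj(d,P):
    T=np.linalg.inv(d["pose"]);P=np.asarray(P,float).reshape(-1,3)@T[:3,:3].T+T[:3,3]
    q=P[:,:2]/P[:,2:];r=(q**2).sum(1,keepdims=True);q=q*(1+d["k1"]*r)
    K=d["camera_matrix"];return q*[K[0,0],K[1,1]]+[K[0,2],K[1,2]]
def hsvmask(d,lo,hi):
    return cv2.inRange(cv2.cvtColor(d["pixels"],cv2.COLOR_BGR2HSV),np.array(lo),np.array(hi))
def rects(d,m,z,amin,amax=1e9,close=3):
    m=cv2.morphologyEx(m,cv2.MORPH_CLOSE,np.ones((close,close),np.uint8))
    cs,_=cv2.findContours(m,cv2.RETR_EXTERNAL,cv2.CHAIN_APPROX_NONE);out=[]
    for c in cs:
        a=cv2.contourArea(c)
        if a<amin or a>amax: continue
        P=onplane(d,c.reshape(-1,2),z)[:,:2]
        (cx,cy),(w,h),an=cv2.minAreaRect((P*1000).astype(np.float32))
        if w>h: w,h,an=h,w,an-90   # an: direction of short side (deg)
        an=(an+90)%180-90
        px=c.reshape(-1,2).mean(0)
        out.append((px.round(0),round(cx/1000,4),round(cy/1000,4),round(w,1),round(h,1),round(an,1)))
    return out
def state():
    s=sensors.observe();print("t",round(s["time"],2),"pos",s["tool_pos"].round(4),"yaw",s["tool_rot"].round(3),"F",s["contact_force"].round(2),"open",round(s["opening"],4));return s
E
python3 - <<'E'
from h import *
d=cam("top")
cv2.imwrite("pics/topbig.png",cv2.resize(d["pixels"][130:350,80:400],None,fx=2.5,fy=2.5,interpolation=cv2.INTER_CUBIC))
print("blue");[print(*r) for r in rects(d,hsvmask(d,(100,120,60),(130,255,255)),.065,150,1500)]
print("yellow");[print(*r) for r in rects(d,hsvmask(d,(22,120,60),(35,255,255)),.022,500)]
print("orange");[print(*r) for r in rects(d,hsvmask(d,(3,140,60),(18,255,255)),.03,50)]
for u in [(273,158)]:
  print(onplane(d,u,.099))
E
```

```text
blue
[306. 271.] 0.4654 -0.0033 39.0 52.8 -15.2
[304. 216.] 0.5747 -0.0008 38.0 51.6 -1.3
[245. 214.] 0.5798 0.1162 38.9 53.4 -10.8
[365. 214.] 0.5751 -0.1227 39.1 53.4 -14.4
[334. 163.] 0.68 -0.064 39.8 54.2 6.2
yellow
[465. 226.] 0.5539 -0.3351 141.8 242.3 -6.3
orange
[241. 270.] 0.4712 0.1286 30.2 31.4 44.1
[273. 167.] 0.6826 0.0622 48.8 82.8 -4.1
[[0.68438323 0.05699394 0.099     ]]
```

View pics/topbig.png

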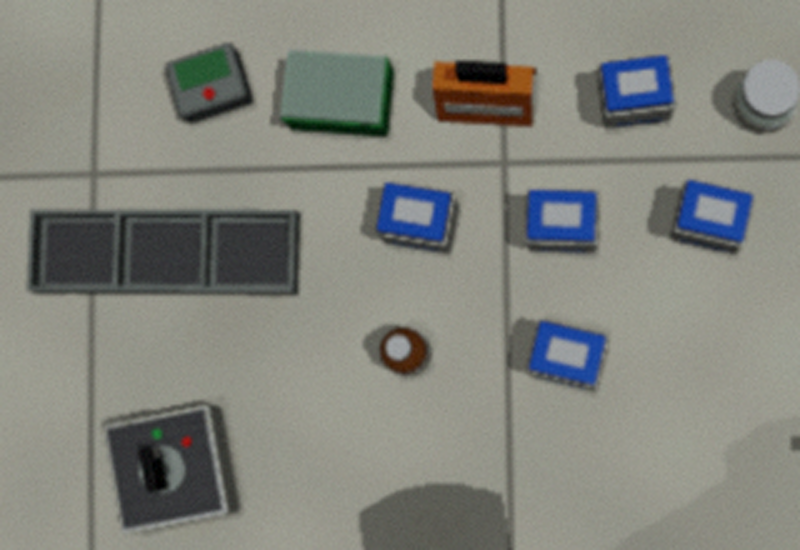

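```bash
cat > m.py <<'E'
from h import *
d=cam("top")
# fill thin structures: dark plates
hsv=cv2.cvtColor(d["pixels"],cv2.COLOR_BGR2HSV)
m=cv2.inRange(hsv[...,2],0,80)
mm=np.zeros_like(m); mm[205:255,85:205]=m[205:255,85:205]
print("dock dark");[print(*r) for r in rects(d,mm,.006,200,close=1)]
m2=cv2.inRange(hsv[...,2],0,125)
mm=np.zeros_like(m); mm[205:255,85:205]=m2[205:255,85:205]
print("dock outer");[print(*r) for r in rects(d,mm,.024,200)]
mm=np.zeros_like(m); mm[290:345,115:180]=m[290:345,115:180]
print("console plate");[print(*r) for r in rects(d,mm,.050,200)]
mk=cv2.inRange(hsv[...,2],0,40)
mm=np.zeros_like(m); mm[300:335,130:160]=mk[300:335,130:160]
print("key");[print(*r) for r in rects(d,mm,.096,10,close=1)]
mm=np.zeros_like(m); mm[150:166,258:290]=mk[150:166,258:290]
print("tab");[print(*r) for r in rects(d,mm,.099,10,close=1)]
cv2.imwrite("pics/raila.png",cv2.resize(d["pixels"][280:340,400:530],None,fx=6,fy=6,interpolation=cv2.INTER_CUBIC))
E
python3 m.py
```

```text
dock dark
[170. 229.] 0.5584 0.2959 67.3 154.8 -1.5
[116. 238.] 0.5603 0.382 67.9 133.4 -1.6
dock outer
[143. 230.] 0.5615 0.3293 102.7 231.7 -0.1
console plate
[145. 317.] 0.3797 0.321 79.4 79.8 10.3
key
[140. 317.] 0.3817 0.3173 17.2 36.8 -77.8
tab
[272. 158.] 0.6834 0.059 14.0 35.3 -1.5
```

View pics/raila.png

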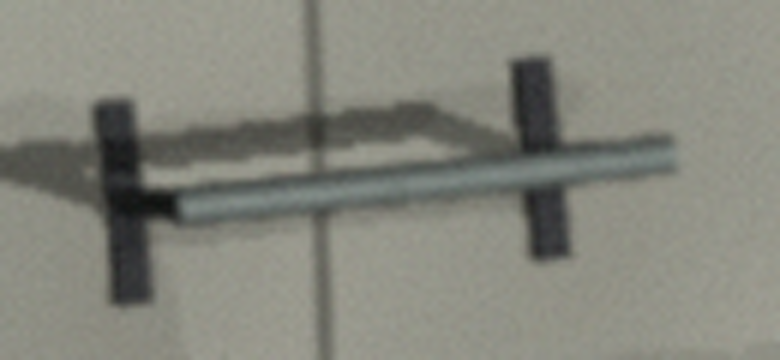

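```bash
python3 - <<'E'
from h import *
d=cam("top")
P=onplane(d,[(429.5,314.5),(513,305.8)],.127);print("rail",P,P.mean(0),np.hypot(*(P[0]-P[1])[:2]),np.arctan2(*(P[0]-P[1])[:2]))
c=np.array([(31,211),(300,211),(298,294),(29,293)])/2.5+[80,130]
P=onplane(d,c,.024);print("dock",P,P.mean(0))
c=np.array([(105,422),(210,403),(232,513),(122,529)])/2.5+[80,130]
P=onplane(d,c,.05);print("console",P,P.mean(0))
print("red,green",onplane(d,np.array([(186,441),(157,434)])/2.5+[80,130],.05))
E
```

```text
rail [[ 0.37413506 -0.23050312  0.127     ]
 [ 0.38490719 -0.39163804  0.127     ]] [ 0.37952112 -0.31107058  0.127     ] 0.16149458601042369 -0.06675231192846914
dock [[0.5944382  0.44253462 0.024     ]
 [0.5883689  0.21341977 0.024     ]
 [0.51973837 0.21517619 0.024     ]
 [0.52543677 0.44288272 0.024     ]] [0.55699556 0.32850332 0.024     ]
console [[0.41708196 0.3685476  0.05      ]
 [0.43108304 0.28218057 0.05      ]
 [0.34344374 0.26491938 0.05      ]
 [0.33144021 0.35476234 0.05      ]] [0.38076224 0.31760247 0.05      ]
red,green [[0.40105839 0.30186088 0.05      ]
 [0.40694686 0.32559321 0.05      ]]
```

step_arm(series=[[1,0.6,0.99,0,0.6],[1,0.6,0.99,0,0.6],[1,0.6,0.99,0,0.6],[1,0.6,0.99,0,0.6],[1,0.6,0.99,0,0.6],[1,0.6,0.99,0,0.6],[1,0.6,0.99,0,0.6],[1,0.6,0.99,0,0.6],[1,0.6,0.99,0,0.6],[1,0.6,0.99,0,0.6]])

```text
time: 1.3
tool_pos: [0.3175, -0.2492, 0.2438]
tool_rot: [3.141, 0.0, 0.806]
contact_force: [0.2, -0.7, -0.3]
opening: 0.0918
```

step_arm(series=[[1,0.6,0.99,0,0.6],[1,0.6,0.99,0,0.6],[1,0.6,0.99,0,0.6],[1,0.6,0.99,0,0.6],[1,0.6,0.99,0,0.6],[1,0.6,0.99,0,0.6],[1,0.6,0.99,0,0.6],[1,0.6,0.99,0,0.6],[1,0.6,0.99,0,0.6],[1,0.6,0.99,0,0.6],[1,0,0,0,0]])

```text
time: 2.4
tool_pos: [0.4682, -0.0005, 0.2436]
tool_rot: [3.141, -0.001, 1.288]
contact_force: [0.3, -0.2, 0.9]
opening: 0.0917
```

```bash
python3 - <<'E'
from h import *
state()
d=cam("wrist");cv2.imwrite("pics/w1.png",d["pixels"])
[print(*r) for r in rects(d,hsvmask(d,(100,120,60),(130,255,255)),.065,150)]
d=cam("top");cv2.imwrite("pics/t1.png",d["pixels"])
[print(*r) for r in rects(d,hsvmask(d,(100,120,60),(130,255,255)),.065,150,1500)]
E
```

```text
t 2.4 pos [ 0.4682 -0.0005  0.2436] yaw [ 3.141e+00 -1.000e-03  1.288e+00] F [ 0.28 -0.21  0.95] open 0.0917
[501. 299.] 0.5887 -0.1019 13.2 34.5 38.9
[321. 226.] 0.4639 -0.0037 39.2 54.2 -15.4
[599. 224.] 0.6766 -0.0638 43.4 56.5 6.3
[458. 184.] 0.5721 -0.0018 40.7 54.1 -3.6
[431.  31.] 0.5765 0.1091 40.7 42.3 -11.0
[240. 213.] 0.5807 0.1219 39.2 41.8 -11.0
[367. 213.] 0.5752 -0.1228 39.1 53.4 -13.9
[334. 163.] 0.6801 -0.0639 39.5 53.9 6.1
```

View pics/w1.png

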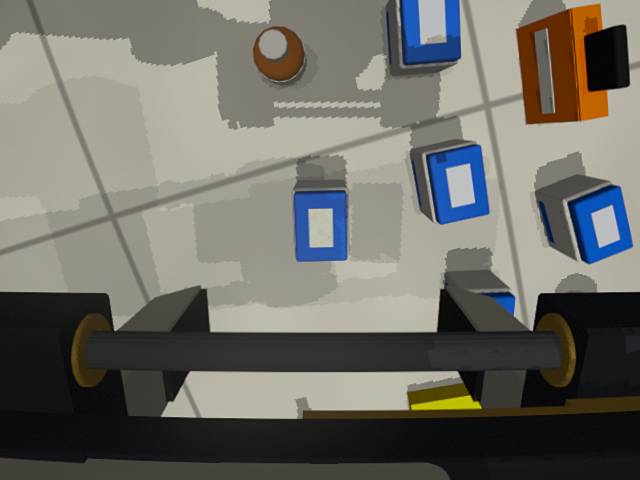

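step_arm(series=[[1,-0.15,-0.12,0,0.2],[1,0,0,-0.99,0],[1,0,0,-0.99,0],[1,0,0,-0.99,0],[1,0,0,-0.99,0],[1,0,0,-0.99,0],[1,0,0,-0.99,0],[1,0,0,-0.99,0],[1,0,0,-0.97,0],[1,0,0,0,0]])

```text
time: 3.5
tool_pos: [0.4609, -0.0065, 0.0442]
tool_rot: [-3.136, 0.001, 1.298]
contact_force: [-0.9, 1.5, 0.7]
opening: 0.0921
```

step_arm(series=[[0.3,0,0,0,0],[0.3,0,0,0,0],[0.3,0,0,0,0],[0.3,0,0,0,0],[0.3,0,0,0,0],[0.3,0,0,0,0]], squeeze=25)

```text
time: 4.1
tool_pos: [0.4634, -0.0057, 0.0465]
tool_rot: [3.141, -0.0, 1.3]
contact_force: [-0.6, -0.3, -0.3]
opening: 0.0484
```

```bash
python3 -c "
from h import *
state()"
```

```text
t 4.1 pos [ 0.4634 -0.0057  0.0465] yaw [ 3.141 -0.     1.3  ] F [-0.56 -0.26 -0.34] open 0.0484
```

step_arm(series=[[0.3,0,0,0,0],[0.3,0,0,0,0],[0.3,0,0,0,0]])

```text
time: 4.4
tool_pos: [0.464, -0.0059, 0.0466]
tool_rot: [3.14, -0.0, 1.3]
contact_force: [1.5, -1.0, 1.9]
opening: 0.0438
```

step_arm(series=[[0.3,0,0,0.5,0],[0.3,0,0,0.9,0],[0.3,0,0,0.9,0],[0.3,0,0,0,0],[0.3,0,0,0,0],[0.3,0,0,0,0]])

```text
time: 5.0
tool_pos: [0.4621, -0.0055, 0.1023]
tool_rot: [-3.139, 0.0, 1.3]
contact_force: [1.0, -0.9, -3.9]
opening: 0.0438
```

step_arm(series=[[0.3,0,0,0,0],[0.3,0,0,0,0]])

```text
time: 5.2
tool_pos: [0.4628, -0.0056, 0.1029]
tool_rot: [-3.14, 0.0, 1.3]
contact_force: [0.2, -0.1, -4.3]
opening: 0.0438
```

step_arm(series=[[0.3,0,0,0,0]])

```text
time: 5.3
tool_pos: [0.4631, -0.0057, 0.1032]
tool_rot: [-3.141, 0.0, 1.3]
contact_force: [-0.1, -0.0, -3.5]
opening: 0.0435
```

step_arm(series=[[0.3,0,0.3,0.9,0.18],[0.3,0.1,0.9,0.9,0.18],[0.3,0.23,0.96,0.6,0.18],[0.3,0.23,0.96,0,0.18],[0.3,0.23,0.96,0,0.18],[0.3,0.23,0.96,0,0.18],[0.3,0.23,0.96,0,0.18],[0.3,0.23,0.96,0,0.18],[0.3,0.23,0.96,0,0.18],[0.3,0.23,0.96,0,0.18]])

```text
time: 6.3
tool_pos: [0.5117, 0.2173, 0.1633]
tool_rot: [-3.141, 0.0, 1.444]
contact_force: [0.3, -0.4, -5.0]
opening: 0.0435
```

```bash
python3 - <<'E'
from h import *
state()
d=cam("wrist");cv2.imwrite("pics/w2.png",d["pixels"])
E
```

```text
t 6.3 pos [0.5117 0.2173 0.1633] yaw [-3.141  0.     1.444] F [ 0.29 -0.36 -4.99] open 0.0435
```

View pics/w2.png

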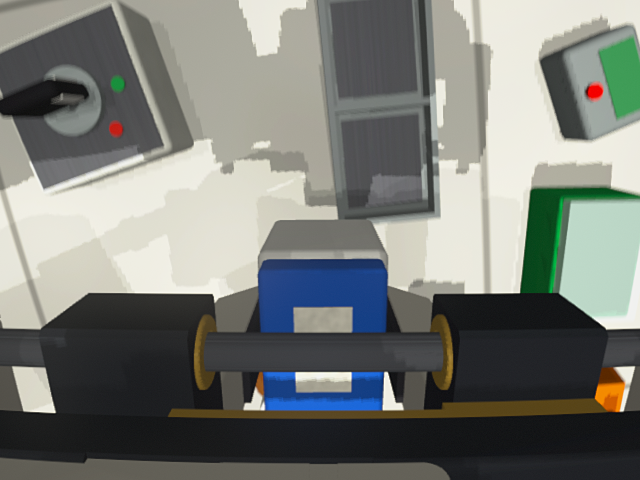

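```bash
python3 - <<'E'
from h import *
d=cam("wrist")
P=onplane(d,[(342,219),(440,214),(318,0),(432,0),(334,105),(436,100)],.024);print(P)
print(proj(d,[[.557-.034-.00*1,.3285,.024]]))
E
python3 -c "
import cv2;i=cv2.imread('pics/w2.png');cv2.imwrite('pics/w2z.png',cv2.resize(i[0:230,300:460],None,fx=3.4,fy=2.6))"
```

```text
[[0.52519694 0.22937157 0.024     ]
 [0.59059666 0.22469646 0.024     ]
 [0.52641177 0.36461804 0.024     ]
 [0.59456965 0.35679795 0.024     ]
 [0.5285746  0.30254216 0.024     ]
 [0.59256796 0.29802869 0.024     ]]
[[319.94227522  62.97188581]]
```

View pics/w2z.png

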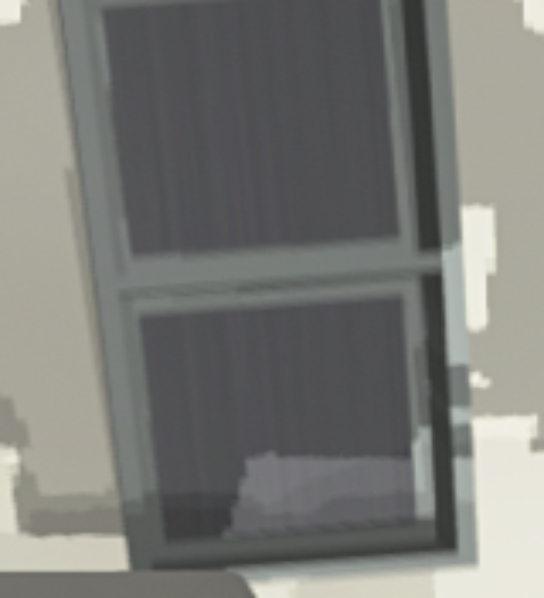

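```bash
python3 - <<'E'
from h import *
state()
d=cam("wrist");cv2.imwrite("pics/w3.png",d["pixels"]);np.save("w3p.npy",d["pose"])
cv2.imwrite('pics/w3z.png',cv2.resize(d["pixels"][0:240,300:460],None,fx=4,fy=2.5))
E
```

```text
t 6.4 pos [0.512  0.2188 0.1633] yaw [ 3.141e+00 -1.000e-03  1.447e+00] F [ 0.73 -0.5  -4.7 ] open 0.0438
```

View pics/w3z.png

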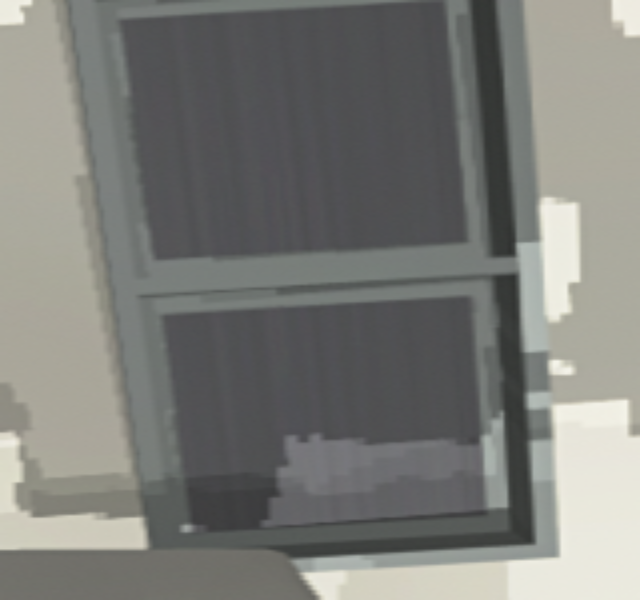

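```bash
python3 - <<'E'
from h import *
d=cam("wrist")
P=onplane(d,[(439.2,222),(337.5,219.5),(430,106),(432,106),(318,2),(430,2),(435,180)],.024);print(d["pose"][:3,3]-np.load("w3p.npy")[:3,3]);print(P)
print(np.abs(d["range_z"][222,430:450]), d["range_z"][106,425:434])
R=d["range_z"]
for (u,v) in [(436,215),(434,160),(325,60),(330,120),(380,50),(470,300)]:
    o,w=ray(d,(u,v)); print(u,v,o+w[0]*R[v,u])
E
```

```text
[-0.00028882 -0.00132879 -0.00024642]
[[0.58841796 0.21566964 0.024     ]
 [0.52095841 0.22577786 0.024     ]
 [0.58717159 0.2910658  0.024     ]
 [0.58843068 0.29092285 0.024     ]
 [0.52508792 0.35959459 0.024     ]
 [0.59187977 0.35185735 0.024     ]
 [0.5872753  0.24413196 0.024     ]]
[0.31092784 0.31052855 0.31250638 0.31067201 0.3105703  0.31153488
 0.3109496  0.31130508 0.31106442 0.3108925  0.31199798 0.31163937
 0.31126383 0.31132883 0.31126794 0.31161395 0.31133795 0.30983862
 0.3107197  0.31250548] [0.26618737 0.26700345 0.2682626  0.27059376 0.26854005 0.2643616
 0.26776326 0.26649028 0.2670687 ]
436 215 [0.58644245 0.22082015 0.02442308]
434 160 [0.58711648 0.25728428 0.02533409]
325 60 [0.52507436 0.32582708 0.02560326]
330 120 [0.52375726 0.29004359 0.02531801]
380 50 [0.5614548  0.33010188 0.00753093]
470 300 [0.54543157 0.24935142 0.22250094]
```

step_arm(series=[[0.3,0.235,0.9,0,0.15],[0.3,0.235,0.9,0,0.15],[0.3,0.235,0.9,0,0.15],[0.3,0.235,0.9,0,0.15],[0.3,0.235,0.9,0,0.15],[0.3,0.235,0.9,0,0.15],[0.3,0.235,0.9,0,0.15],[0.3,0.235,0.9,0,0.15],[0.3,0,0,0,0],[0.3,0,0,0,0]])

```text
time: 7.5
tool_pos: [0.5586, 0.3952, 0.1629]
tool_rot: [-3.14, 0.002, 1.539]
contact_force: [-0.1, -0.5, -4.6]
opening: 0.0439
```

```bash
python3 - <<'E'
from h import *
state()
d=cam("top")
cv2.imwrite('pics/t3.png',cv2.resize(d["pixels"][180:350,80:280],None,fx=4,fy=3.5))
E
```

```text
t 7.5 pos [0.5586 0.3952 0.1629] yaw [-3.140e+00  2.000e-03  1.539e+00] F [-0.11 -0.49 -4.61] open 0.0439
```

View pics/t3.png

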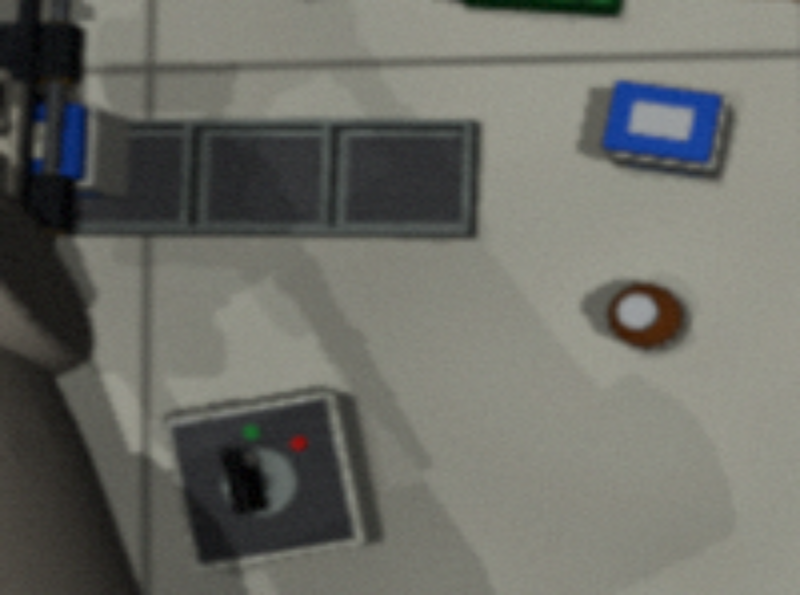

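step_arm(series=[[0.3,0,0.2,-0.6,0.06],[0.3,0,0,-0.9,0],[0.3,0,0,-0.9,0],[0.3,0,0,-0.8,0],[0.3,0,0,-0.5,0],[0.3,0,0,-0.3,0],[0.3,0,0,-0.2,0],[0.3,0,0,0,0],[0.3,0,0,0,0]])

```text
time: 8.45
tool_pos: [0.5592, 0.4015, 0.0596]
tool_rot: [3.14, -0.001, 1.545]
contact_force: [-0.9, -0.7, -4.7]
opening: 0.0443
```

step_arm(series=[[0.3,0,0,-0.18,0],[0.3,0,0,-0.06,0],[0.3,0,0,0,0],[0.3,0,0,0,0]])

```text
time: 8.85
tool_pos: [0.5588, 0.4013, 0.0528]
tool_rot: [3.141, -0.0, 1.545]
contact_force: [-0.2, -0.1, -4.1]
opening: 0.044
```

step_arm(series=[[0.3,0,0,-0.06,0],[0.3,0,0,0,0],[0.8,0,0,0,0],[0.8,0,0,0,0],[0.8,0,0,0,0],[0.8,0,0,0,0]])

```text
time: 9.45
tool_pos: [0.5589, 0.4013, 0.0512]
tool_rot: [3.141, -0.0, 1.545]
contact_force: [-0.5, -0.3, -0.4]
opening: 0.071
```

step_arm(series=[[0.8,0,0,0.4,0],[0.8,0,0,0.9,0],[0.8,0,0,0.9,0],[0.8,0,0,0.9,0],[0.8,0,-0.9,0.9,0],[0.8,0,-0.9,0.9,-0.2],[0.8,0,-0.9,0.6,-0.2],[0.8,0,-0.9,0,-0.2],[0.8,0,-0.9,0,-0.2],[0.8,0,-0.9,0,-0.2],[0.8,0,-0.9,0,-0.2],[0.8,0,-0.9,0,-0.2]])

```text
time: 10.65
tool_pos: [0.5589, 0.2204, 0.1897]
tool_rot: [3.14, -0.0, 1.432]
contact_force: [-0.1, 0.2, -0.0]
opening: 0.0735
```

step_arm(series=[[0.8,0,-0.9,0,-0.2],[0.8,0.1,-0.9,0,-0.2],[0.8,0.2,-0.9,0,-0.2],[0.8,0.2,-0.5,0,-0.1],[0.8,0.2,0,0,0],[0.8,0,0,0,0]])

```text
time: 11.25
tool_pos: [0.577, 0.1417, 0.189]
tool_rot: [3.141, -0.001, 1.376]
contact_force: [0.3, -0.4, 0.7]
opening: 0.0734
```

```bash
cat > look.py <<'E'
import sys
from h import *
s=state()
n=sys.argv[1]
d=cam("wrist");cv2.imwrite(f"pics/w{n}.png",d["pixels"])
print("wrist lids");[print(*r) for r in rects(d,hsvmask(d,(100,120,60),(130,255,255)),.065,150)]
d=cam("top");cv2.imwrite(f"pics/t{n}.png",d["pixels"])
print("top lids");[print(*r) for r in rects(d,hsvmask(d,(100,120,60),(130,255,255)),.065,150,1500)]
E
python3 look.py 4
```

```text
t 11.25 pos [0.577  0.1417 0.189 ] yaw [ 3.141e+00 -1.000e-03  1.376e+00] F [ 0.31 -0.45  0.7 ] open 0.0734
wrist lids
[355. 399.] 0.5756 0.0221 21.2 40.0 78.5
[335. 274.] 0.5791 0.1168 39.2 55.4 -10.5
top lids
[103. 228.] 0.5604 0.405 38.7 53.8 -1.5
[304. 216.] 0.5747 -0.0008 38.0 51.6 -1.3
[251. 214.] 0.5784 0.1085 37.4 39.1 79.9
[365. 214.] 0.5751 -0.1228 39.2 53.4 -14.4
[334. 163.] 0.68 -0.0639 39.8 53.9 6.2
```

View pics/t4.png

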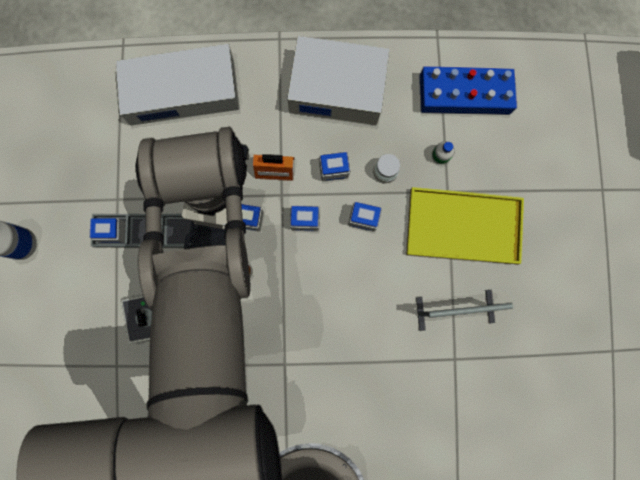

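step_arm(series=[[0.8,0.06,-0.9,0,0.12],[0.8,0,-0.1,-0.9,0],[0.8,0,0,-0.9,0],[0.8,0,0,-0.9,0],[0.8,0,0,-0.9,0],[0.8,0,0,-0.9,0],[0.8,0,0,-0.9,0],[0.8,0,0,-0.25,0],[0.8,0,0,0,0],[0.8,0,0,0,0]])

```text
time: 12.35
tool_pos: [0.5784, 0.1168, 0.0485]
tool_rot: [3.14, -0.0, 1.387]
contact_force: [-0.0, 0.7, -0.0]
opening: 0.0732
```

step_arm(series=[[0.3,0,0,0,0],[0.3,0,0,0,0],[0.3,0,0,0,0],[0.3,0,0,0,0],[0.3,0,0,0,0],[0.3,0,0,0,0]])

```text
time: 12.95
tool_pos: [0.5789, 0.1162, 0.0482]
tool_rot: [3.139, -0.001, 1.386]
contact_force: [2.8, 0.2, 2.7]
opening: 0.0441
```

step_arm(series=[[0.3,0,0,0.4,0],[0.3,0,0,0.9,0],[0.3,0,0,0.9,0],[0.3,0,0,0,0],[0.3,0,0,0,0],[0.3,0,0,0,0],[0.3,0,0,0,0],[0.3,0,0,0,0]])

```text
time: 13.75
tool_pos: [0.5772, 0.1162, 0.1014]
tool_rot: [-3.14, 0.001, 1.386]
contact_force: [-0.4, 0.7, -3.8]
opening: 0.0439
```

step_arm(series=[[0.3,0,0,0,0]])

```text
time: 13.85
tool_pos: [0.5775, 0.1162, 0.1019]
tool_rot: [-3.141, 0.0, 1.386]
contact_force: [-0.3, -0.3, -4.1]
opening: 0.0438
```

step_arm(series=[[0.3,0,0,0.9,0],[0.3,-0.09,0.94,0.9,0.22],[0.3,-0.09,0.94,0.1,0.22],[0.3,-0.09,0.94,0,0.22],[0.3,-0.09,0.94,0,0.22],[0.3,-0.09,0.94,0,0.22],[0.3,-0.09,0.94,0,0.22],[0.3,-0.09,0.94,0,0.22],[0.3,-0.09,0.94,0,0.22],[0.3,-0.09,0.94,0,0.22],[0.3,0,0,0,0],[0.3,0,0,0,0]])

```text
time: 15.05
tool_pos: [0.5571, 0.328, 0.1495]
tool_rot: [-3.141, 0.001, 1.546]
contact_force: [0.1, 0.0, -4.6]
opening: 0.0438
```

step_arm(series=[[0.3,0,0,-0.6,0],[0.3,0,0,-0.9,0],[0.3,0,0,-0.9,0],[0.3,0,0,-0.6,0],[0.3,0,0,-0.4,0],[0.3,0,0,-0.2,0],[0.3,0,0,-0.1,0],[0.3,0,0,0,0],[0.3,0,0,0,0]])

```text
time: 15.95
tool_pos: [0.5581, 0.328, 0.0584]
tool_rot: [3.14, -0.001, 1.545]
contact_force: [0.3, 0.4, -4.4]
opening: 0.0439
```

step_arm(series=[[0.3,0,0,-0.12,0],[0.3,0,0,-0.06,0],[0.3,0,0,-0.04,0],[0.3,0,0,0,0],[0.3,0,0,0,0],[0.75,0,0,0,0],[0.75,0,0,0,0],[0.75,0,0,0,0],[0.75,0,0,0,0]])

```text
time: 16.85
tool_pos: [0.5577, 0.3278, 0.052]
tool_rot: [3.141, -0.0, 1.545]
contact_force: [-1.0, -0.3, 0.2]
opening: 0.0676
```

step_arm(series=[[0.75,0,0,0.4,0],[0.75,0,0,0.9,0],[0.75,0,0,0.9,0],[0.75,0,0,0.9,0],[0.75,0,-0.9,0.9,0],[0.75,0,-0.95,0.9,0],[0.75,0,-0.95,0.6,0],[0.75,0,-0.95,0,0],[0.75,0,-0.95,0,0],[0.75,0,-0.95,0,0],[0.75,0,-0.95,0,0],[0.75,0,-0.95,0,0]])

```text
time: 18.05
tool_pos: [0.5576, 0.1381, 0.1904]
tool_rot: [3.141, -0.0, 1.545]
contact_force: [1.4, 0.6, -1.3]
opening: 0.0689
```

step_arm(series=[[0.75,0.1,-0.95,0,0],[0.75,0.1,-0.95,0,0],[0.75,0.1,-0.95,0,0],[0.75,0.1,-0.95,0,0],[0.75,0.1,-0.95,0,0],[0.75,0.1,-0.4,0,0],[0.75,0,0,0,0],[0.75,0,0,0,0]])

```text
time: 18.85
tool_pos: [0.5725, 0.0109, 0.1897]
tool_rot: [3.141, -0.0, 1.545]
contact_force: [0.4, -0.2, -0.7]
opening: 0.0688
```

```bash
python3 look.py 5
```

```text
t 18.85 pos [0.5725 0.0109 0.1897] yaw [ 3.141 -0.     1.545] F [ 0.43 -0.19 -0.69] open 0.0688
wrist lids
[335. 395.] 0.578 -0.1069 30.4 40.0 75.9
[480. 308.] 0.6747 -0.0422 13.0 15.9 4.8
[627. 269.] 0.7739 -0.017 25.1 61.1 10.5
[327. 256.] 0.5734 -0.0011 39.2 55.1 -3.5
top lids
[103. 228.] 0.5604 0.405 38.7 53.9 -1.5
[139. 227.] 0.5596 0.33 40.4 54.6 -1.3
[365. 214.] 0.5751 -0.1228 39.2 53.4 -14.4
```

View pics/t5.png

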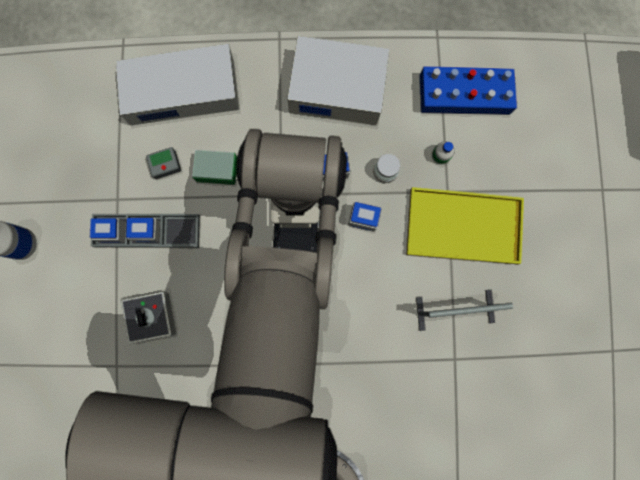

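step_arm(series=[[0.75,0.06,-0.47,0,-0.25],[0.75,0,0,-0.9,0],[0.75,0,0,-0.9,0],[0.75,0,0,-0.9,0],[0.75,0,0,-0.9,0],[0.75,0,0,-0.9,0],[0.75,0,0,-0.9,0],[0.75,0,0,-0.32,0],[0.75,0,0,0,0],[0.75,0,0,0,0]])

```text
time: 19.95
tool_pos: [0.5747, -0.0016, 0.0473]
tool_rot: [3.14, 0.0, 1.524]
contact_force: [0.7, -0.0, 0.4]
opening: 0.0691
```

step_arm(series=[[0.3,0,0,0,0],[0.3,0,0,0,0],[0.3,0,0,0,0],[0.3,0,0,0,0],[0.3,0,0,0,0],[0.3,0,0,0,0]])

```text
time: 20.55
tool_pos: [0.5743, -0.0015, 0.047]
tool_rot: [3.141, 0.0, 1.525]
contact_force: [-0.8, 0.9, 5.4]
opening: 0.0439
```

step_arm(series=[[0.3,0,0,0.4,0],[0.3,0,0,0.9,0],[0.3,0,0,0.9,0],[0.3,0,0,0,0],[0.3,0,0,0,0],[0.3,0,0,0,0],[0.3,0,0,0,0],[0.3,0,0,0,0]])

```text
time: 21.35
tool_pos: [0.5736, -0.0014, 0.1006]
tool_rot: [-3.14, -0.0, 1.525]
contact_force: [-0.7, -0.2, -1.0]
opening: 0.044
```

step_arm(series=[[0.3,0,0,0,0]])

```text
time: 21.45
tool_pos: [0.5738, -0.0014, 0.1009]
tool_rot: [-3.141, -0.0, 1.525]
contact_force: [-0.0, -0.4, -0.7]
opening: 0.0436
```

step_arm(series=[[0.3,0,0,0.8,0],[0.3,0,0,0.9,0],[0.3,-0.07,-0.96,0.6,-0.05],[0.3,-0.07,-0.96,0,-0.05],[0.3,-0.07,-0.96,0,-0.05],[0.3,-0.07,-0.96,0,-0.05],[0.3,-0.07,-0.96,0,-0.05],[0.3,-0.07,-0.96,0,-0.05],[0.3,-0.07,-0.96,0,-0.05],[0.3,-0.07,-0.96,0,-0.05],[0.3,-0.07,-0.96,0,-0.05]])

```text
time: 22.55
tool_pos: [0.5581, -0.2184, 0.1587]
tool_rot: [-3.141, -0.0, 1.488]
contact_force: [0.2, 0.6, -0.9]
opening: 0.044
```

step_arm(series=[[0.3,-0.07,-0.96,0,-0.05],[0.3,-0.07,-0.96,0,-0.05],[0.3,-0.07,-0.96,0,-0.05],[0.3,-0.07,-0.96,0,-0.05],[0.3,-0.07,-0.96,0,-0.05],[0.3,-0.07,-0.96,0,-0.05],[0.3,-0.07,-0.96,0,-0.05],[0.3,-0.07,-0.96,0,-0.05],[0.3,0,0,0,0],[0.3,0,0,0,0]])

```text
time: 23.55
tool_pos: [0.544, -0.4095, 0.1583]
tool_rot: [-3.141, -0.001, 1.456]
contact_force: [0.5, 0.6, -0.5]
opening: 0.0437
```

```bash
python3 look.py 6
```

```text
t 23.55 pos [ 0.544  -0.4095  0.1583] yaw [-3.141e+00 -1.000e-03  1.456e+00] F [ 0.54  0.57 -0.55] open 0.0437
wrist lids
[323. 394.] 0.5318 -0.4997 28.1 74.5 83.4
[324. 300.] 0.5396 -0.4377 41.9 75.4 83.4
[617.  11.] 0.7101 -0.2971 13.0 25.8 87.4
top lids
[103. 228.] 0.5604 0.405 38.7 53.9 -1.5
[139. 227.] 0.5596 0.33 40.4 54.6 -1.3
[366. 214.] 0.5749 -0.1229 39.5 53.8 -14.2
[334. 163.] 0.68 -0.064 39.8 53.7 6.1
```

View pics/w6.png

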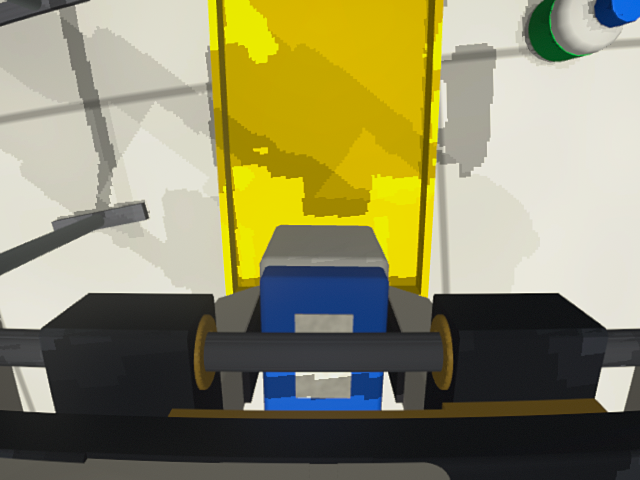

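View pics/t6.png

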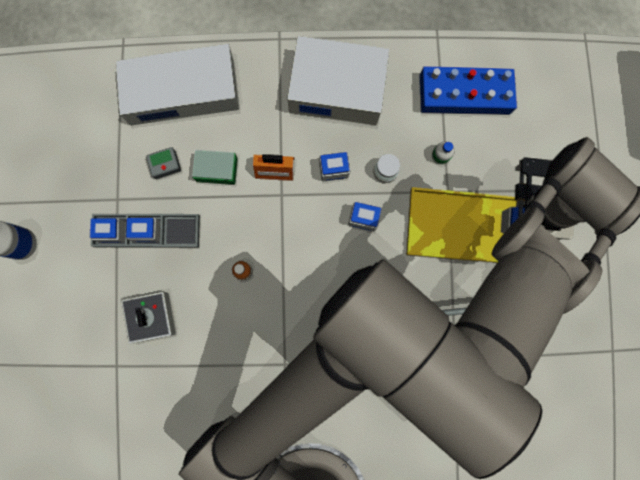

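step_arm(series=[[0.3,0.06,0,-0.6,0],[0.3,0,0,-0.9,0],[0.3,0,0,-0.9,0],[0.3,0,0,-0.9,0],[0.3,0,0,-0.5,0],[0.3,0,0,-0.2,0],[0.3,0,0,-0.1,0],[0.3,0,0,0,0],[0.3,0,0,0,0]])

```text
time: 24.55
tool_pos: [0.5463, -0.4099, 0.0576]
tool_rot: [3.14, 0.001, 1.457]
contact_force: [1.0, 0.1, -0.6]
opening: 0.0439
```

step_arm(series=[[0.3,0,0,-0.15,0],[0.3,0,0,-0.08,0],[0.3,0,0,-0.04,0],[0.3,0,0,0,0],[0.3,0,0,0,0],[0.75,0,0,0,0],[0.75,0,0,0,0],[0.75,0,0,0,0],[0.75,0,0,0,0]])

```text
time: 25.45
tool_pos: [0.5458, -0.4094, 0.0495]
tool_rot: [-3.141, -0.0, 1.457]
contact_force: [0.3, 0.8, -0.3]
opening: 0.0676
```

step_arm(series=[[0.75,0,0,0.4,0],[0.75,0,0,0.9,0],[0.75,0,0,0.9,0],[0.75,0,0,0.9,0],[0.75,0,0.9,0.9,0],[0.75,0.08,0.95,0.9,-0.1],[0.75,0.1,0.95,0.6,-0.1],[0.75,0.1,0.95,0,-0.1],[0.75,0.1,0.95,0,-0.1],[0.75,0.1,0.95,0,-0.1],[0.75,0.1,0.95,0,-0.1],[0.75,0.1,0.95,0,-0.1]])

```text
time: 26.65
tool_pos: [0.5629, -0.2198, 0.1881]
tool_rot: [3.141, 0.0, 1.4]
contact_force: [-0.5, 0.2, 0.3]
opening: 0.0692
```

step_arm(series=[[0.75,0.1,0.95,0,-0.1],[0.75,0.1,0.95,0,-0.1],[0.75,0.1,0.95,0,-0.1],[0.75,0.1,0.7,0,-0.1],[0.75,0,0,0,0],[0.75,0,0,0,0]])

```text
time: 27.25
tool_pos: [0.573, -0.1322, 0.1879]
tool_rot: [3.141, 0.001, 1.37]
contact_force: [-0.8, 0.6, -0.1]
opening: 0.0688
```

```bash
python3 look.py 7
```

```text
t 27.25 pos [ 0.573  -0.1322  0.1879] yaw [3.141e+00 1.000e-03 1.370e+00] F [-0.77  0.65 -0.1 ] open 0.0688
wrist lids
[324. 225.] 0.5743 -0.1235 39.3 54.4 -14.4
[476.  97.] 0.6781 -0.0653 41.6 53.3 6.1
[626.  33.] 0.7736 -0.0431 17.7 37.5 -4.4
top lids
[103. 228.] 0.5604 0.405 38.7 53.9 -1.5
[139. 227.] 0.5596 0.33 40.4 54.6 -1.3
[507. 225.] 0.5461 -0.409 39.3 54.1 -6.8
[334. 163.] 0.68 -0.0647 39.8 55.6 6.2
```

View pics/t7.png

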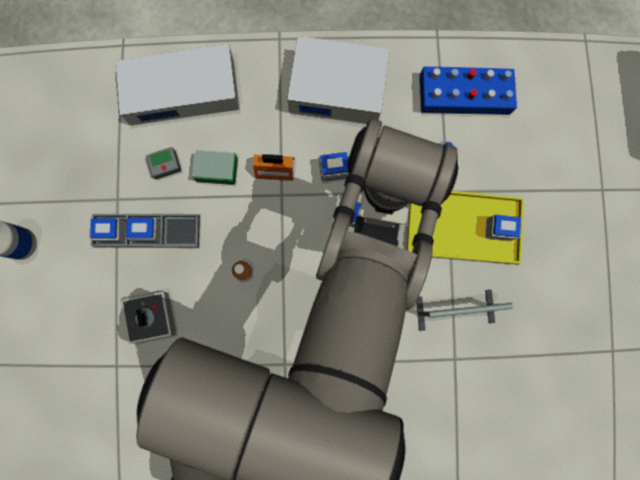

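step_arm(series=[[0.75,0.06,0.36,0,-0.62],[0.75,0,0,-0.9,0],[0.75,0,0,-0.9,0],[0.75,0,0,-0.9,0],[0.75,0,0,-0.9,0],[0.75,0,0,-0.9,0],[0.75,0,0,-0.9,0],[0.75,0,0,-0.25,0],[0.75,0,0,0,0],[0.75,0,0,0,0]])

```text
time: 28.35
tool_pos: [0.5749, -0.1237, 0.0469]
tool_rot: [3.14, 0.0, 1.318]
contact_force: [-0.4, 0.7, 0.0]
opening: 0.0692
```

step_arm(series=[[0.3,0,0,0,0],[0.3,0,0,0,0],[0.3,0,0,0,0],[0.3,0,0,0,0],[0.3,0,0,0,0],[0.3,0,0,0,0]])

```text
time: 28.95
tool_pos: [0.575, -0.1232, 0.0466]
tool_rot: [3.14, 0.0, 1.319]
contact_force: [1.6, -0.6, 3.7]
opening: 0.0441
```

step_arm(series=[[0.3,0,0,0.4,0],[0.3,0,0,0.9,0],[0.3,0,0,0.9,0],[0.3,0,0,0,0],[0.3,0,0,0,0],[0.3,0,0,0,0],[0.3,0,0,0,0],[0.3,0,0,0,0]])

```text
time: 29.75
tool_pos: [0.5738, -0.1228, 0.1]
tool_rot: [-3.14, -0.0, 1.319]
contact_force: [-0.5, 0.5, -4.3]
opening: 0.0442
```

step_arm(series=[[0.3,0,0,0,0]])

```text
time: 29.85
tool_pos: [0.5741, -0.1229, 0.1004]
tool_rot: [-3.141, -0.0, 1.319]
contact_force: [0.5, 0.6, -4.5]
opening: 0.0438
```

step_arm(series=[[0.3,0,0,0.8,0],[0.3,0,0,0.9,0],[0.3,-0.05,0.94,0.8,0.18],[0.3,-0.05,0.94,0,0.18],[0.3,-0.05,0.94,0,0.18],[0.3,-0.05,0.94,0,0.18],[0.3,-0.05,0.94,0,0.18],[0.3,-0.05,0.94,0,0.18],[0.3,-0.05,0.94,0,0.18],[0.3,-0.05,0.94,0,0.18]])

```text
time: 30.85
tool_pos: [0.5641, 0.066, 0.1633]
tool_rot: [-3.141, 0.0, 1.435]
contact_force: [0.3, 0.2, -5.1]
opening: 0.0439
```

step_arm(series=[[0.3,-0.05,0.94,0,0.18],[0.3,-0.05,0.94,0,0.18],[0.3,-0.05,0.94,0,0.18],[0.3,-0.05,0.94,0,0.18],[0.3,-0.05,0.94,0,0.18],[0.3,-0.05,0.94,0,0.18],[0.3,-0.05,0.94,0,0.18],[0.3,-0.05,0.94,0,0.18],[0.3,0,0,0,0],[0.3,0,0,0,0]])

```text
time: 31.85
tool_pos: [0.554, 0.2533, 0.1631]
tool_rot: [-3.141, 0.001, 1.551]
contact_force: [0.5, -0.8, -4.3]
opening: 0.0442
```

```bash
python3 look.py 8
```

```text
t 31.85 pos [0.554  0.2533 0.1631] yaw [-3.141e+00  1.000e-03  1.551e+00] F [ 0.48 -0.78 -4.32] open 0.0442
wrist lids
[323. 394.] 0.5506 0.1589 28.7 76.1 88.9
[323. 300.] 0.5519 0.2221 41.6 77.3 88.9
[328. 116.] 0.5569 0.3276 40.5 54.6 -1.5
[327.  11.] 0.5573 0.3814 10.7 40.0 88.8
top lids
[507. 225.] 0.546 -0.4091 39.3 54.2 -6.6
[334. 163.] 0.68 -0.0639 39.8 53.9 6.2
```

View pics/t8.png

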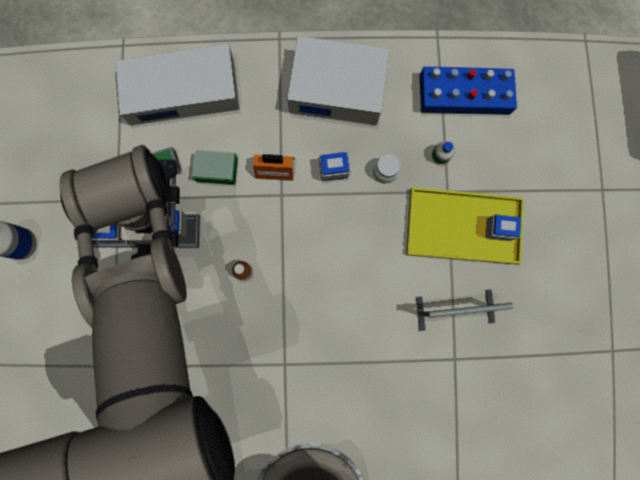

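step_arm(series=[[0.3,0.06,0.03,-0.6,-0.06],[0.3,0,0,-0.9,0],[0.3,0,0,-0.9,0],[0.3,0,0,-0.9,0],[0.3,0,0,-0.6,0],[0.3,0,0,-0.2,0],[0.3,0,0,-0.1,0],[0.3,0,0,0,0],[0.3,0,0,0,0]])

```text
time: 32.85
tool_pos: [0.5565, 0.2538, 0.0595]
tool_rot: [3.14, -0.001, 1.544]
contact_force: [-0.2, -0.1, -3.9]
opening: 0.0439
```

step_arm(series=[[0.3,0,0,-0.15,0],[0.3,0,0,-0.08,0],[0.3,0,0,-0.06,0],[0.3,0,0,0,0],[0.3,0,0,0,0],[0.75,0,0,0,0],[0.75,0,0,0,0],[0.75,0,0,0,0],[0.75,0,0,0,0]])

```text
time: 33.75
tool_pos: [0.556, 0.2538, 0.0513]
tool_rot: [3.141, -0.0, 1.545]
contact_force: [1.3, -0.4, 0.2]
opening: 0.0679
```

step_arm(series=[[0.75,0,0,0.4,0],[0.75,0,0,0.9,0],[0.75,0,0,0.9,0],[0.75,0,0,0.9,0],[0.75,0.3,-0.9,0.9,0],[0.75,0.35,-0.95,0.9,0.1],[0.75,0.35,-0.95,0.6,0.1],[0.75,0.35,-0.95,0,0.1],[0.75,0.35,-0.95,0,0.1],[0.75,0.35,-0.95,0,0.1],[0.75,0.35,-0.95,0,0.1],[0.75,0.35,-0.95,0,0.1]])

```text
time: 34.95
tool_pos: [0.6249, 0.064, 0.1896]
tool_rot: [3.141, 0.0, 1.601]
contact_force: [-0.7, -0.6, 0.4]
opening: 0.0691
```

step_arm(series=[[0.75,0.4,-0.95,0,0.1],[0.75,0.4,-0.95,0,0.1],[0.75,0.4,-0.95,0,0.1],[0.75,0.4,-0.95,0,0.1],[0.75,0.35,-0.95,0,0.1],[0.75,0,0,0,0],[0.75,0,0,0,0]])

```text
time: 35.65
tool_pos: [0.6732, -0.0539, 0.189]
tool_rot: [3.141, -0.0, 1.639]
contact_force: [0.1, -0.1, -0.8]
opening: 0.069
```

```bash
python3 look.py 9
```

```text
t 35.65 pos [ 0.6732 -0.0539  0.189 ] yaw [ 3.141 -0.     1.639] F [ 0.15 -0.1  -0.76] open 0.069
wrist lids
[334. 255.] 0.6794 -0.0641 39.2 55.0 6.2
[511. 207.] 0.7883 -0.0275 20.5 66.9 -9.5
top lids
[176. 227.] 0.5568 0.2552 38.2 54.7 -1.3
[103. 228.] 0.5604 0.405 38.7 53.9 -1.5
[139. 227.] 0.5596 0.33 40.4 54.5 -1.3
[507. 225.] 0.5461 -0.409 39.3 54.1 -6.8
```

View pics/t9.png

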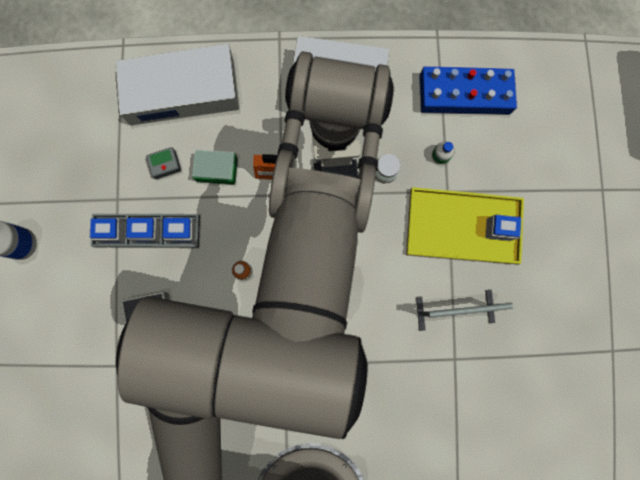

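View pics/w9.png

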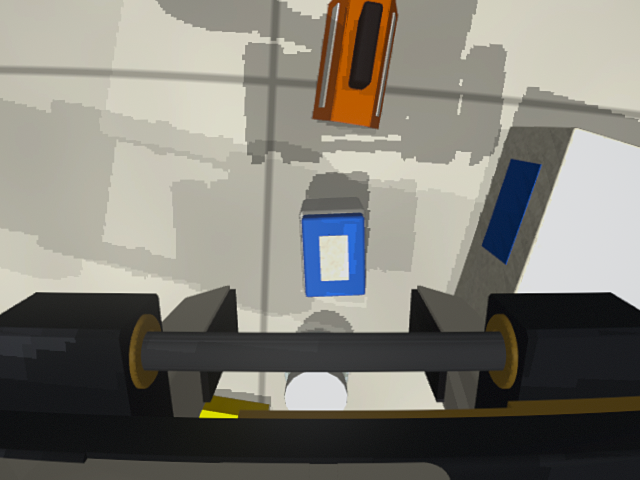

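```bash
python3 - <<'E'
from h import *
d=cam("wrist");R=d["range_z"]
for (u,v) in [(512,128),(574,128),(480,240),(465,280),(510,200),(540,220),(600,200),(520,280),(580,135)]:
    o,w=ray(d,(u,v)); print(u,v,(o+w[0]*R[v,u]).round(3))
d=cam("top");R=d["range_z"]
for (u,v) in [(300,115),(378,122),(340,120),(384,70),(297,50)]:
    o,w=ray(d,(u,v)); print(u,v,(o+w[0]*R[v,u]).round(3))
E
```

```text
512 128 [0.806 0.027 0.007]
574 128 [0.857 0.032 0.002]
480 240 [ 0.791 -0.057  0.017]
465 280 [ 0.786 -0.091  0.016]
510 200 [ 0.797 -0.022  0.044]
540 220 [ 0.797 -0.026  0.088]
600 200 [ 0.83  -0.011  0.091]
520 280 [ 0.792 -0.063  0.09 ]
580 135 [0.81  0.025 0.091]
300 115 [ 0.636 -0.001  0.513]
378 122 [ 0.625 -0.1    0.514]
340 120 [ 0.632 -0.053  0.502]
384 70 [ 0.689 -0.109  0.529]
297 50 [0.911 0.006 0.093]
```

step_arm(series=[[0.75,0.26,-0.4,0,0.5],[0.75,0,0,-0.9,0],[0.75,0,0,-0.9,0],[0.75,0,0,-0.9,0],[0.75,0,0,-0.9,0],[0.75,0,0,-0.9,0],[0.75,0,0,-0.9,0],[0.75,0,0,-0.2,0],[0.75,0,0,0,0],[0.75,0,0,0,0]])

```text
time: 36.85
tool_pos: [0.6806, -0.0635, 0.0501]
tool_rot: [3.14, 0.001, 1.681]
contact_force: [-0.7, 0.1, 0.9]
opening: 0.0689
```

step_arm(series=[[0.3,0,0,0,0],[0.3,0,0,0,0],[0.3,0,0,0,0],[0.3,0,0,0,0],[0.3,0,0,0,0],[0.3,0,0,0,0]])

```text
time: 37.45
tool_pos: [0.6801, -0.0638, 0.0493]
tool_rot: [3.141, 0.0, 1.681]
contact_force: [0.4, 0.6, 4.5]
opening: 0.0442
```

step_arm(series=[[0.3,0,0,0.4,0],[0.3,0,0,0.9,0],[0.3,0,0,0.9,0],[0.3,0,0,0,0],[0.3,0,0,0,0],[0.3,0,0,0,0],[0.3,0,0,0,0],[0.3,0,0,0,0]])

```text
time: 38.25
tool_pos: [0.6793, -0.0636, 0.1026]
tool_rot: [-3.14, -0.001, 1.681]
contact_force: [0.7, 1.1, -1.8]
opening: 0.0438
```

step_arm(series=[[0.3,0,0,0,0]])

```text
time: 38.35
tool_pos: [0.6796, -0.0637, 0.1031]
tool_rot: [-3.141, -0.0, 1.681]
contact_force: [-0.0, 0.0, -2.2]
opening: 0.0441
```

step_arm(series=[[0.3,0,0,0.8,0],[0.3,0,0,0.9,0],[0.3,0,0,0.7,0],[0.3,0,0,0,0]])

```text
time: 38.75
tool_pos: [0.6812, -0.064, 0.1667]
tool_rot: [3.136, 0.002, 1.681]
contact_force: [0.3, 0.0, -1.4]
opening: 0.0439
```

step_arm(series=[[0.3,0,0,0,0]])

```text
time: 38.85
tool_pos: [0.6796, -0.0637, 0.1632]
tool_rot: [-3.141, -0.0, 1.681]
contact_force: [0.4, -0.3, -0.6]
opening: 0.0439
```

step_arm(series=[[0.3,-0.46,-0.98,0,-0.25],[0.3,-0.46,-0.98,0,-0.25],[0.3,-0.46,-0.98,0,-0.25],[0.3,-0.46,-0.98,0,-0.25],[0.3,-0.46,-0.98,0,-0.25],[0.3,-0.46,-0.98,0,-0.25],[0.3,-0.46,-0.98,0,-0.25],[0.3,-0.46,-0.98,0,-0.25],[0.3,-0.46,-0.98,0,-0.25],[0.3,-0.46,-0.98,0,-0.25],[0.3,-0.46,-0.98,0,-0.25],[0.3,0,0,0,0]])

```text
time: 40.05
tool_pos: [0.5511, -0.336, 0.1618]
tool_rot: [-3.139, -0.0, 1.457]
contact_force: [-0.1, 0.5, -2.0]
opening: 0.0439
```

step_arm(series=[[0.3,0,0,0,0]])

```text
time: 40.15
tool_pos: [0.5525, -0.3332, 0.1622]
tool_rot: [-3.14, -0.002, 1.459]
contact_force: [0.4, 0.7, -1.0]
opening: 0.0442
```

step_arm(series=[[0.3,0.04,0,-0.6,0],[0.3,0,0,-0.9,0],[0.3,0,0,-0.9,0],[0.3,0,0,-0.9,0],[0.3,0,0,-0.5,0],[0.3,0,0,-0.2,0],[0.3,0,0,-0.1,0],[0.3,0,0,0,0],[0.3,0,0,0,0]])

```text
time: 41.05
tool_pos: [0.5549, -0.3335, 0.0623]
tool_rot: [3.14, 0.001, 1.461]
contact_force: [-0.0, -0.8, -1.2]
opening: 0.0436
```

step_arm(series=[[0.3,0,0,-0.15,0],[0.3,0,0,-0.08,0],[0.3,0,0,0,0],[0.3,0,0,0,0]])

```text
time: 41.45
tool_pos: [0.5543, -0.3332, 0.0555]
tool_rot: [3.142, -0.0, 1.461]
contact_force: [-0.8, -0.3, -0.7]
opening: 0.0435
```

step_arm(series=[[0.3,0,0,-0.1,0],[0.3,0,0,-0.03,0],[0.3,0,0,0,0],[0.75,0,0,0,0],[0.75,0,0,0,0],[0.75,0,0,0,0],[0.75,0,0,0,0]])

```text
time: 42.15
tool_pos: [0.5543, -0.3332, 0.052]
tool_rot: [-3.141, -0.0, 1.461]
contact_force: [-0.0, -0.1, 0.3]
opening: 0.0672
```

step_arm(series=[[0.75,0,0,0.4,0],[0.75,0,0,0.9,0],[0.75,0,0,0.9,0],[0.75,0,0,0.9,0],[0.75,0,0,0.9,0],[0.75,0,0,0.9,0],[0.75,0,0,0.9,0],[0.75,0,0,0.9,0],[0.75,0,0,0.8,0]])

```text
time: 43.05
tool_pos: [0.5544, -0.3332, 0.2419]
tool_rot: [3.14, 0.001, 1.461]
contact_force: [0.8, 0.3, -0.4]
opening: 0.069
```

step_arm(series=[[0.75,-0.26,0.96,0,0.86],[0.75,-0.26,0.96,0,0.86],[0.75,-0.26,0.96,0,0.86],[0.75,-0.26,0.96,0,0.86],[0.75,-0.26,0.96,0,0.86],[0.75,-0.26,0.96,0,0.86],[0.75,-0.26,0.96,0,0.86],[0.75,-0.26,0.96,0,0.86],[0.75,-0.26,0.96,0,0.86],[0.75,-0.26,0.96,0,0.86],[0.75,-0.26,0.96,0,0.86],[0.75,-0.26,0.96,0,0.86]])

```text
time: 44.25
tool_pos: [0.476, -0.0443, 0.2406]
tool_rot: [3.141, 0.001, 2.289]
contact_force: [-0.6, 0.2, -0.4]
opening: 0.0692
```

step_arm(series=[[0.75,-0.26,0.96,0,0.86],[0.75,-0.26,0.96,0,0.86],[0.75,-0.26,0.96,0,0.86],[0.75,-0.26,0.96,0,0.86],[0.75,-0.26,0.96,0,0.86],[0.75,-0.26,0.96,0,0.86],[0.75,-0.26,0.96,0,0.86],[0.75,-0.26,0.96,0,0.86],[0.75,-0.26,0.96,0,0.86],[0.75,-0.26,0.96,0,0.86],[0.75,-0.26,0.96,0,0.86],[0.75,-0.26,0.96,0,0.86]])

```text
time: 45.45
tool_pos: [0.398, 0.2438, 0.2406]
tool_rot: [3.141, 0.001, 3.115]
contact_force: [0.5, -0.4, 1.0]
opening: 0.0691
```

step_arm(series=[[0.5,-0.26,0.96,0,0.86],[0.5,-0.26,0.96,0,0.86],[0.5,-0.26,0.96,0,0.86],[0.5,0,0,0,0],[0.5,0,0,0,0],[0.5,0,0,0,0]])

```text
time: 46.05
tool_pos: [0.379, 0.3141, 0.24]
tool_rot: [-3.141, 0.0, -2.966]
contact_force: [-0.3, 0.4, 0.1]
opening: 0.0458
```

```bash
python3 look.py 10
```

```text
t 46.05 pos [0.379  0.3141 0.24  ] yaw [-3.141  0.    -2.966] F [-0.3   0.4   0.08] open 0.0458
wrist lids
[304. 406.] 0.5363 0.326 13.2 52.6 10.4
[611. 402.] 0.4932 0.5952 8.8 33.9 -32.1
top lids
[176. 227.] 0.5568 0.2552 38.2 54.8 -1.3
[103. 228.] 0.5604 0.405 38.7 54.0 -1.5
[139. 227.] 0.5591 0.3301 40.9 53.6 0.5
[507. 225.] 0.546 -0.4093 39.3 53.7 -6.8
[470. 222.] 0.5547 -0.3338 39.0 54.0 -6.4
```

View pics/w10.png

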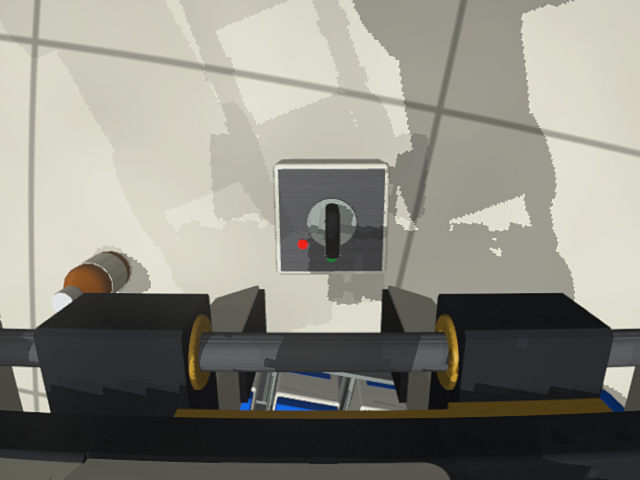

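View pics/t10.png

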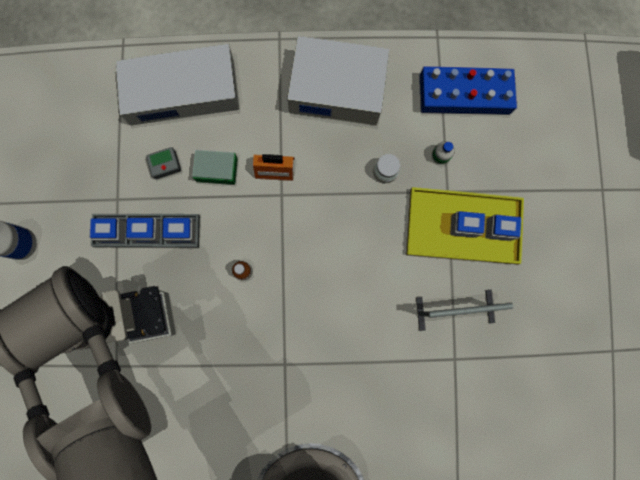

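```bash
cat > key.py <<'E'
from h import *
import sys
d=cam("wrist");cv2.imwrite(f"pics/wk{sys.argv[1]}.png",cv2.resize(d["pixels"][150:285,260:400],None,fx=5,fy=4))
P=onplane(d,[(276,168.5),(386.5,167.5),(387,271.5),(275.5,272)],.050);print(P.mean(0),[np.arctan2(*(P[a]-P[b])[1::-1]) for a,b in((3,0),(2,1),(0,1),(3,2))])
hsv=cv2.cvtColor(d["pixels"],cv2.COLOR_BGR2HSV)
m=cv2.inRange(hsv[...,2],0,45);mm=np.zeros_like(m);mm[190:285,300:365]=m[190:285,300:365]
cv2.imwrite("pics/km.png",mm)
R=d["range_z"]
ys,xs=np.where(np.ones_like(m[190:285,290:380]));ys+=190;xs+=290
o,w=ray(d,np.c_[xs,ys]);Q=o+w*R[ys,xs][:,None]
t=Q[(Q[:,2]>.088)&(Q[:,2]<.105)][:,:2]
print(len(t),cv2.minAreaRect((t*1000).astype(np.float32)),t.mean(0))
r=cv2.fitLine((t*1000).astype(np.float32),cv2.DIST_HUBER,0,.01,.01).ravel();print("axis ang",np.arctan2(r[1],r[0]))
g=hsvmask(d,(50,120,60),(75,255,255));rd=hsvmask(d,(0,180,120),(6,255,255))
for n,k in(("g",g),("r",rd)):
    k[:150]=0;k[290:]=0;k[:,:270]=0;k[:,400:]=0
    y,x=np.where(k); print(n,len(x),onplane(d,(x.mean(),y.mean()),.05) if len(x) else 0)
E
python3 key.py 1
```

```text
[0.378718   0.31997831 0.05      ] [np.float64(0.14161261761453658), np.float64(0.21712380587702104), np.float64(-1.3866734592475283), np.float64(-1.3913791771950599)]
721 ((377.9437255859375, 320.23211669921875), (34.27644729614258, 9.855321884155273), 10.725668907165527) [0.37696989 0.32002406]
axis ang 0.18147893
g 31 [[0.40939563 0.32542997 0.05      ]]
r 75 [[0.40060832 0.30066094 0.05      ]]
```

View pics/wk1.png

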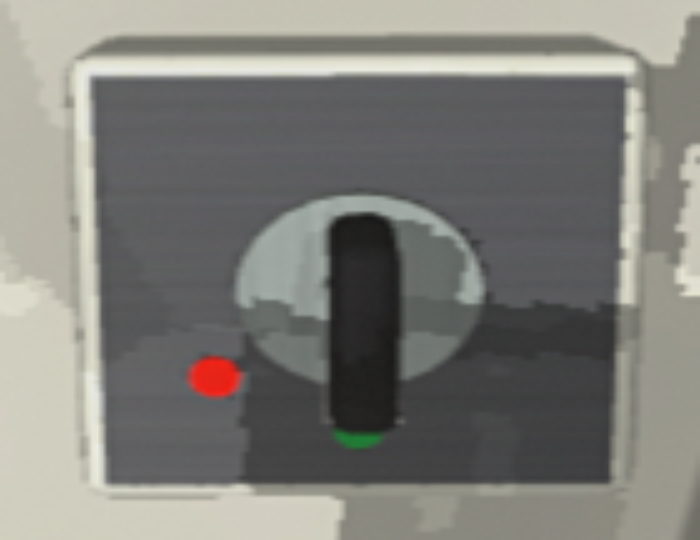

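step_arm(series=[[0.5,-0.02,0.24,0,0.12],[0.5,0,0,-0.9,0],[0.5,0,0,-0.9,0],[0.5,0,0,-0.9,0],[0.5,0,0,-0.9,0],[0.5,0,0,-0.9,0],[0.5,0,0,-0.9,0],[0.5,0,0,-0.8,0],[0.5,0,0,-0.2,0],[0.5,0,0,0,0],[0.5,0,0,0,0]])

```text
time: 47.3
tool_pos: [0.3789, 0.3211, 0.0806]
tool_rot: [3.141, 0.001, -2.955]
contact_force: [1.3, -0.1, -0.5]
opening: 0.0456
```

```bash
python3 - <<'E'
from h import *
state()
d=cam("wrist");cv2.imwrite("pics/w11.png",d["pixels"])
E
```

```text
t 47.3 pos [0.3789 0.3211 0.0806] yaw [ 3.141e+00  1.000e-03 -2.955e+00] F [ 1.27 -0.1  -0.47] open 0.0456
```

View pics/w11.png

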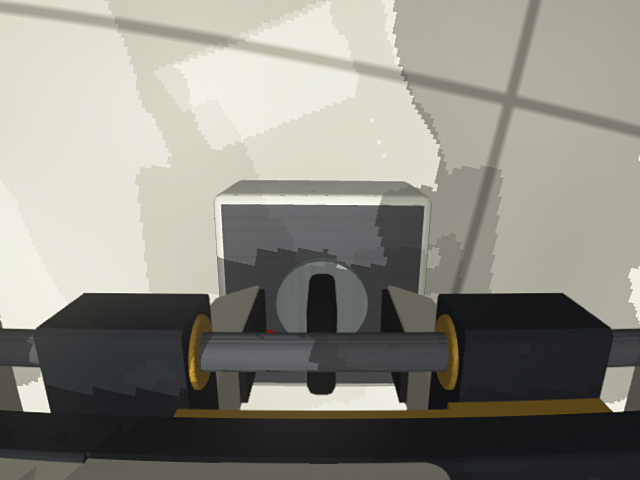

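step_arm(series=[[0,0,0,0,0],[0,0,0,0,0],[0,0,0,0,0],[0,0,0,0,0],[0,0,0,0,0],[0,0,0,0,0],[0,0,0,0,0],[0,0,0,0,0]], squeeze=35)

```text
time: 48.15
tool_pos: [0.3784, 0.3205, 0.0798]
tool_rot: [-3.141, -0.0, -2.955]
contact_force: [0.7, -3.9, 2.8]
opening: 0.0097
```

```bash
python3 -c "
from h import *
s=state();print(s['torque'])"
```

```text
t 48.15 pos [0.3784 0.3205 0.0798] yaw [-3.141 -0.    -2.955] F [ 0.74 -3.85  2.83] open 0.0097
[-0.50695888 -0.27269722 -0.02382267]
```

step_arm(series=[[0,0,0,0,-0.6],[0,0,0,0,-1],[0,0,0,0,-1],[0,0,0,0,-1],[0,0,0,0,-1],[0,0,0,0,-1],[0,0,0,0,-1],[0,0,0,0,-1],[0,0,0,0,-1],[0,0,0,0,-1],[0,0,0,0,-0.8],[0,0,0,0,-0.5]])

```text
time: 49.35
tool_pos: [0.3787, 0.3213, 0.0798]
tool_rot: [3.14, 0.0, 2.454]
contact_force: [0.5, 0.0, 0.4]
opening: 0.0099
```

```bash
python3 - <<'E'
from h import *
s=state();print(s['torque'])
d=cam("wrist");cv2.imwrite("pics/w12.png",d["pixels"])
d=cam("side");cv2.imwrite("pics/s12.png",cv2.resize(d["pixels"][140:230,180:300],None,fx=6,fy=6))
E
```

```text
t 49.35 pos [0.3787 0.3213 0.0798] yaw [3.14  0.    2.454] F [0.51 0.05 0.43] open 0.0099
[ 0.14191538 -0.31158454  0.16763229]
```

View pics/w12.png

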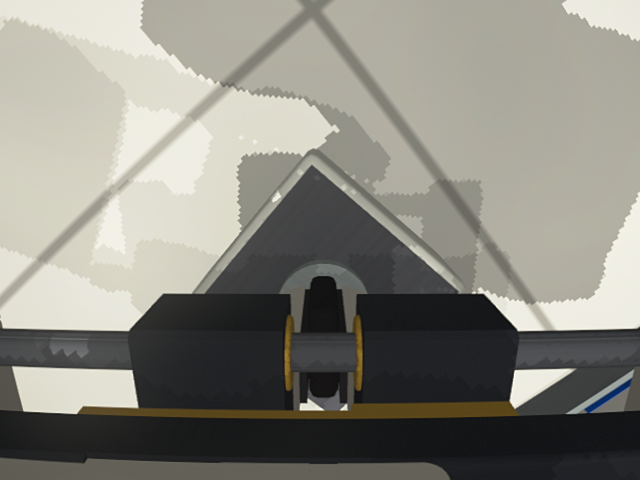

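step_arm(series=[[0,0,0,0,0],[0,0,0,0,0],[0,0,0,0,0],[0,0,0,0,0],[0,0,0,0,0],[0,0,0,0,0],[0,0,0,0,0],[0,0,0,0,0],[0,0,0,0,0],[0,0,0,0,0],[0,0,0,0,0],[0,0,0,0,0]])

```text
time: 50.65
tool_pos: [0.3786, 0.3213, 0.0798]
tool_rot: [3.14, 0.0, 2.456]
contact_force: [1.6, 4.5, -1.1]
opening: 0.0095
```

step_arm(series=[[0,0,0,0,0],[0,0,0,0,0],[0,0,0,0,0],[1,0,0,0,0],[1,0,0,0,0],[1,0,0,0,0],[1,0,0,0,0],[1,0,0,0,0],[1,0,0,0,0],[1,0,0,0,0],[1,0,0,0,0],[1,0,0,0,0]])

```text
time: 51.85
tool_pos: [0.3783, 0.3207, 0.0797]
tool_rot: [-3.142, 0.0, 2.456]
contact_force: [0.2, 0.0, 0.1]
opening: 0.0774
```

```bash
python3 - <<'E'
from h import *
s=state();print(s['torque'])
d=cam("wrist");cv2.imwrite("pics/w13.png",d["pixels"])
E
```

```text
t 51.85 pos [0.3783 0.3207 0.0797] yaw [-3.142  0.     2.456] F [0.24 0.04 0.11] open 0.0774
[ 0.05115005 -0.13772652  0.0236955 ]
```

View pics/w13.png

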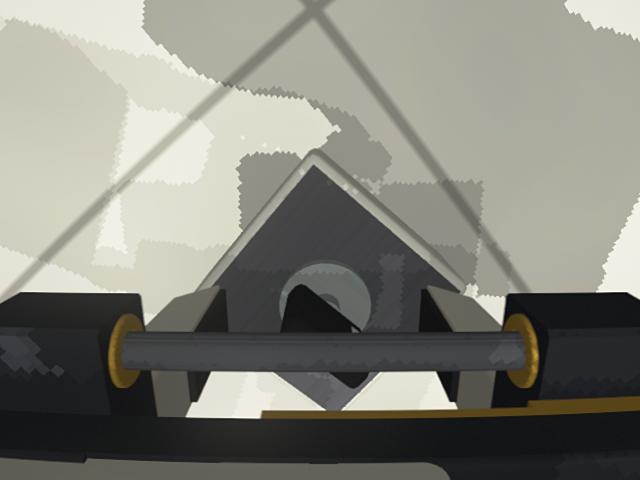

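step_arm(series=[[1,0,0,0.5,0],[1,0,0,0.9,0],[1,0,0,0.9,0],[1,0,0,0.9,0],[1,0,0,0.9,0],[1,0,0,0.9,0],[1,0,0,0.9,0],[1,0,0,0.5,0],[1,0,0,0,0]])

```text
time: 52.8
tool_pos: [0.379, 0.3213, 0.2415]
tool_rot: [3.138, 0.001, 2.456]
contact_force: [-0.3, -0.0, -1.2]
opening: 0.0917
```

```bash
python3 key.py 2; python3 -c "
from h import *
d=cam('wrist');cv2.imwrite('pics/w14.png',d['pixels'])"
```

```text
[0.38430628 0.32433006 0.05      ] [np.float64(-0.7193385338699773), np.float64(-0.6432160498077364), np.float64(-2.2476586183940372), np.float64(-2.2531018186649385)]
750 ((378.23785400390625, 320.1998291015625), (34.087432861328125, 10.42997932434082), 10.909248352050781) [0.37754525 0.32090683]
axis ang 0.18285963
g 81 [[0.40715292 0.32461019 0.05      ]]
r 74 [[0.40030104 0.30012395 0.05      ]]
```

View pics/w14.png

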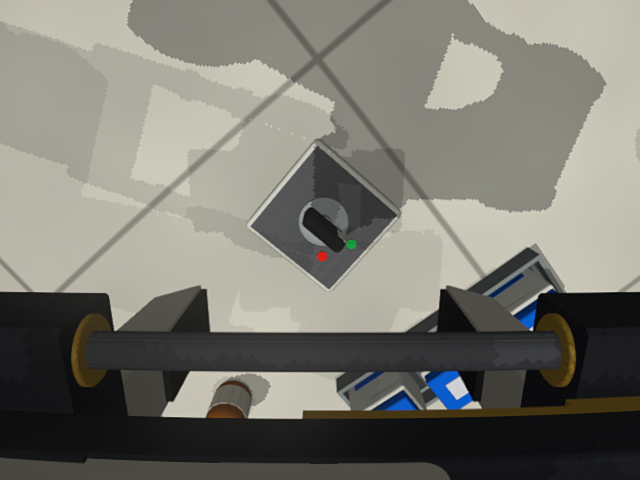

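step_arm(series=[[1,0.87,-0.75,0,-0.82],[1,0.87,-0.75,0,-0.82],[1,0.87,-0.75,0,-0.82],[1,0.87,-0.75,0,-0.82],[1,0.87,-0.75,0,-0.82],[1,0.87,-0.75,0,-0.82],[1,0.87,-0.75,0,-0.82]])

```text
time: 53.6
tool_pos: [0.5308, 0.1885, 0.2382]
tool_rot: [-3.139, -0.001, 1.994]
contact_force: [-1.1, 0.4, -0.3]
opening: 0.0917
```

step_arm(series=[[0.6,0.87,-0.75,0,-0.82],[0.6,0.87,-0.75,0,-0.82],[0.6,0.87,-0.75,0,-0.82],[0.6,0.87,-0.75,0,-0.82],[0.6,0.87,-0.75,0,-0.82],[0.6,0.87,-0.75,0,-0.82],[0.6,0.87,-0.75,0,-0.82],[0.6,0,0,0,0],[0.6,0,0,0,0],[0.6,0,0,0,0]])

```text
time: 54.6
tool_pos: [0.682, 0.059, 0.2389]
tool_rot: [-3.14, -0.0, 1.539]
contact_force: [-0.9, -0.1, -0.1]
opening: 0.0549
```

```bash
python3 look.py 15
```

```text
t 54.6 pos [0.682  0.059  0.2389] yaw [-3.14  -0.     1.539] F [-0.9  -0.14 -0.11] open 0.0549
wrist lids
[468. 285.] 0.7952 0.0064 17.8 20.3 -9.7
top lids
[176. 227.] 0.5568 0.2551 38.2 54.6 -1.3
[103. 228.] 0.5604 0.405 38.7 53.9 -1.5
[139. 227.] 0.5596 0.3293 40.4 55.7 -1.3
[507. 225.] 0.546 -0.4091 39.3 54.2 -6.6
[470. 222.] 0.5548 -0.3338 39.0 53.6 -6.9
```

View pics/w15.png

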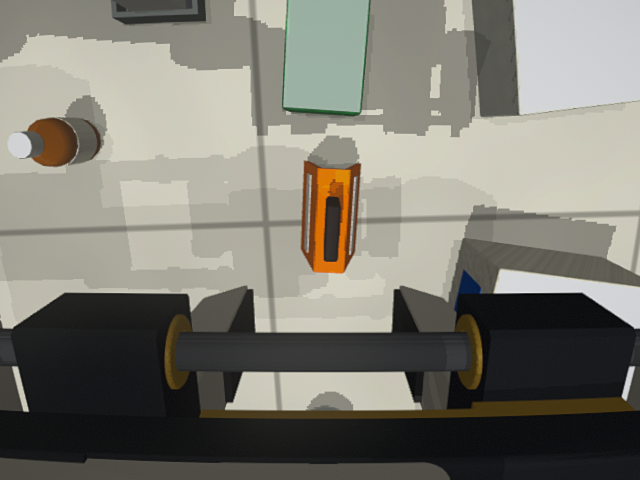

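```bash
python3 - <<'E'
from h import *
d=cam("wrist");R=d["range_z"];state()
ys,xs=np.mgrid[140:290,285:380].reshape(2,-1)
o,w=ray(d,np.c_[xs,ys]);Q=o+w*R[ys,xs][:,None]
for lo,hi in((.09,.108),(.057,.069)):
    t=Q[(Q[:,2]>lo)&(Q[:,2]<hi)&(R[ys,xs]>0)][:,:2]
    print(len(t),cv2.minAreaRect((t*1000).astype(np.float32)),t.mean(0))
    r=cv2.fitLine((t*1000).astype(np.float32),cv2.DIST_HUBER,0,.01,.01).ravel();print("axis ang",np.degrees(np.arctan2(r[1],r[0])))
o=hsvmask(d,(3,140,60),(18,255,255));o[:, :280]=0;o[:,385:]=0;o[:140]=0;o[290:]=0
hsv=cv2.cvtColor(d["pixels"],cv2.COLOR_BGR2HSV);m=cv2.inRange(hsv[...,2],0,70);mm=np.zeros_like(m);mm[185:268,318:346]=m[185:268,318:346]
print("tab top mask @.099",rects(d,mm,.099,30,close=1))
# roof quad
print(onplane(d,[(318,169),(351,168),(314,271),(345,272)],.063))
E
```

```text
t 54.75 pos [0.6823 0.0592 0.2399] yaw [ 3.142 -0.     1.539] F [0.52 0.12 0.45] open 0.0552
869 ((686.5016479492188, 59.00952911376953), (40.01987838745117, 10.026471138000488), 85.3739013671875) [0.68648691 0.06012957]
axis ang 85.24744
2575 ((686.4310913085938, 58.556175231933594), (80.7727279663086, 26.738388061523438), 85.25701904296875) [0.68616578 0.06280119]
axis ang 83.08921
tab top mask @.099 [(array([331., 229.]), 0.6862, 0.0619, 9.6, 43.9, -4.6)]
[[0.67826124 0.09879257 0.063     ]
 [0.70244025 0.09876168 0.063     ]
 [0.67235534 0.02003905 0.063     ]
 [0.69650911 0.01844424 0.063     ]]
```

step_arm(series=[[0.6,0.17,-0.02,0,-0.62],[0.6,0,0,-0.9,0],[0.6,0,0,-0.9,0],[0.6,0,0,-0.9,0],[0.6,0,0,-0.9,0],[0.6,0,0,-0.9,0],[0.6,0,0,-0.9,0],[0.6,0,0,-0.6,0],[0.6,0,0,-0.2,0],[0.6,0,0,0,0],[0.6,0,0,0,0]])

```text
time: 55.85
tool_pos: [0.6877, 0.0579, 0.086]
tool_rot: [3.139, -0.0, 1.488]
contact_force: [0.5, -0.2, -0.0]
opening: 0.0549
```

```bash
python3 - <<'E'
from h import *
state()
d=cam("wrist");cv2.imwrite("pics/w16.png",d["pixels"])
E
```

```text
t 55.85 pos [0.6877 0.0579 0.086 ] yaw [ 3.139 -0.     1.488] F [ 0.54 -0.15 -0.03] open 0.0549
```

View pics/w16.png

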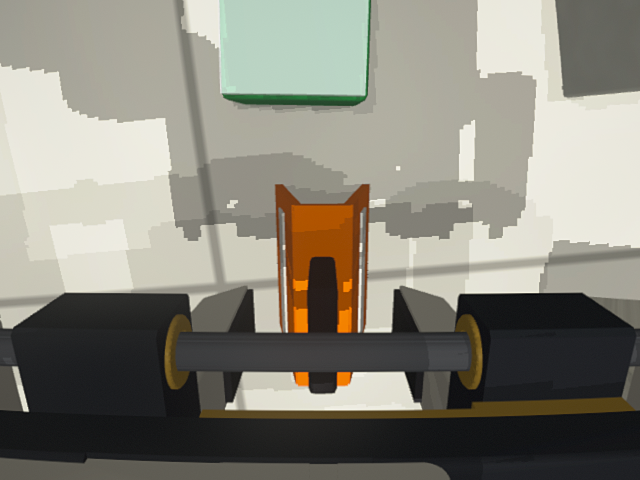

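step_arm(series=[[0,0,0,0,0],[0,0,0,0,0],[0,0,0,0,0],[0,0,0,0,0],[0,0,0,0,0],[0,0,0,0,0],[0,0,0,0,0],[0,0,0,0,0],[0,0,0,0,0]], squeeze=25)

```text
time: 56.8
tool_pos: [0.687, 0.0578, 0.0847]
tool_rot: [3.142, 0.0, 1.488]
contact_force: [1.1, -0.4, -1.3]
opening: 0.0097
```

step_arm(series=[[0,0,0,0.3,0],[0,0,0,0.6,0],[0,0,0,0.8,0],[0,0,0,0.8,0],[0,0,0,0.8,0],[0,0,0,0.8,0],[0,0,0,0.8,0],[0,0,0,0.8,0],[0,0,0,0.8,0],[0,0,0,0.8,0],[0,0,0,0.2,0],[0,0,0,0,0]])

```text
time: 58.0
tool_pos: [0.6873, 0.0578, 0.2739]
tool_rot: [3.139, -0.0, 1.488]
contact_force: [-0.0, -0.7, -0.2]
opening: 0.0098
```

```bash
python3 - <<'E'
from h import *
state()
d=cam("wrist");cv2.imwrite("pics/w17.png",d["pixels"])
E
```

```text
t 58.0 pos [0.6873 0.0578 0.2739] yaw [ 3.139 -0.     1.488] F [-0.05 -0.7  -0.24] open 0.0098
```

View pics/w17.png

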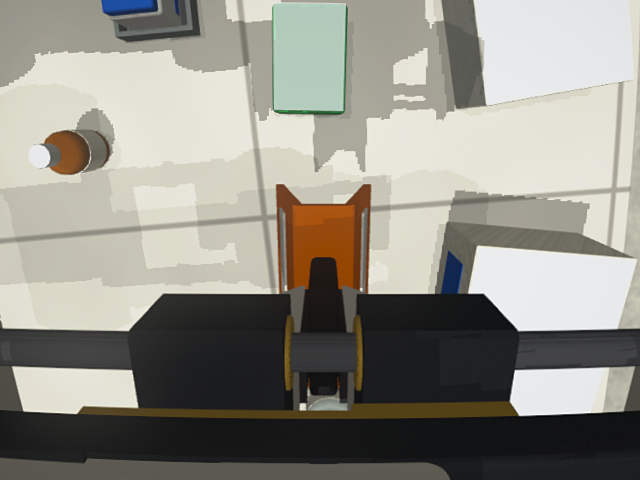

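step_arm(series=[[0,-0.3,-0.5,0,0.09],[0,-0.58,-0.95,0,0.09],[0,-0.58,-0.95,0,0.09],[0,-0.58,-0.95,0,0.09],[0,-0.58,-0.95,0,0.09],[0,-0.58,-0.95,0,0.09],[0,-0.58,-0.95,0,0.09],[0,-0.58,-0.95,0,0.09],[0,-0.58,-0.95,0,0.09],[0,-0.58,-0.95,0,0.09],[0,-0.58,-0.95,0,0.09],[0,-0.58,-0.95,0,0.09]])

```text
time: 59.25
tool_pos: [0.5188, -0.2165, 0.271]
tool_rot: [-3.14, -0.001, 1.575]
contact_force: [-0.3, -0.6, -0.7]
opening: 0.0097
```

step_arm(series=[[0,-0.58,-0.95,0,0.09],[0,-0.58,-0.95,0,0.09],[0,-0.58,-0.95,0,0.09],[0,-0.58,-0.95,0,0.09],[0,-0.58,-0.95,0,0.09],[0,-0.58,-0.95,0,0.09],[0,-0.58,-0.95,0,0.09],[0,-0.58,-0.95,0,0.09],[0,-0.3,-0.5,0,0.09],[0,0,0,0,0],[0,0,0,0,0],[0,0,0,0,0]])

```text
time: 60.45
tool_pos: [0.397, -0.4174, 0.2718]
tool_rot: [-3.141, -0.001, 1.64]
contact_force: [-1.0, -0.4, 0.1]
opening: 0.0098
```

```bash
python3 - <<'E'
from h import *
state()
d=cam("wrist");cv2.imwrite("pics/w18.png",d["pixels"]);np.savez("w18.npz",**d)
d=cam("top");cv2.imwrite("pics/t18.png",d["pixels"])
E
```

```text
t 60.45 pos [ 0.397  -0.4174  0.2718] yaw [-3.141e+00 -1.000e-03  1.640e+00] F [-0.95 -0.4   0.12] open 0.0098
```

View pics/w18.png

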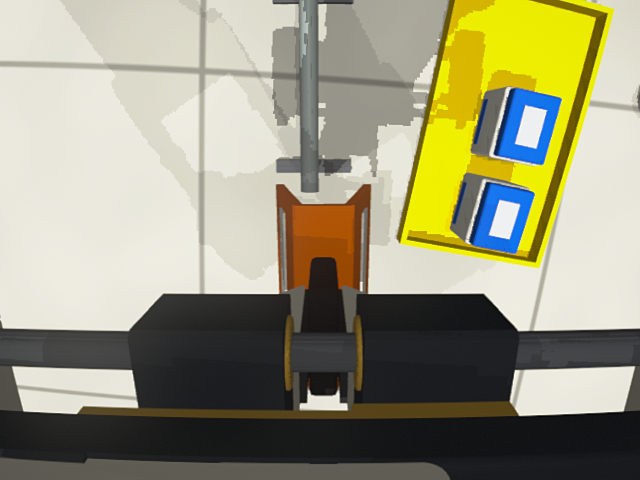

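View pics/t18.png

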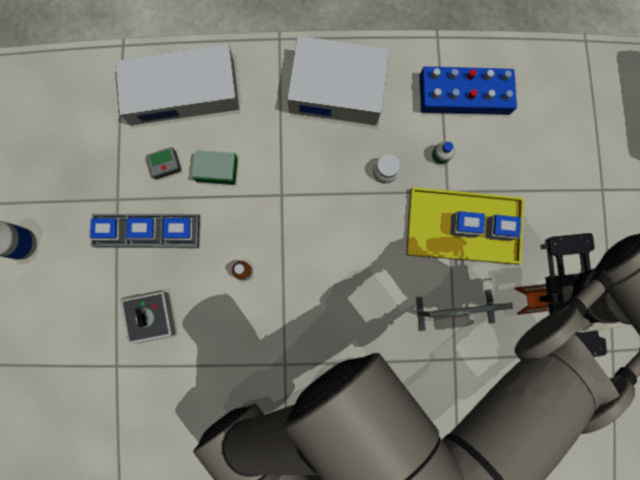

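```bash
cat > rail.py <<'E'
from h import *
d=cam("wrist");R=d["range_z"];state()
ys,xs=np.mgrid[0:200,285:335].reshape(2,-1)
o,w=ray(d,np.c_[xs,ys]);Q=o+w*R[ys,xs][:,None]
k=(Q[:,2]>.120)&(Q[:,2]<.140)&(R[ys,xs]>0);t=Q[k]
print(len(t),t.min(0),t.max(0),"ztop",np.percentile(t[:,2],95))
p=(t[:,:2]*1000).astype(np.float32)
r=cv2.fitLine(p,cv2.DIST_HUBER,0,.01,.01).ravel();print("yaw",np.arctan2(r[1],r[0])-np.pi/2*np.sign(r[1]),r[2:],cv2.minAreaRect(p))
# row-wise edges -> midline
img=np.zeros((200,50),bool);img[ys[k],xs[k]-285]=1
L=[]
for y in range(5,185,10):
    x=np.where(img[y])[0]
    if len(x)>5: L.append(((x.min()+x.max())/2+285,y,len(x)))
P=onplane(d,[(a,b) for a,b,_ in L],.127)
f=np.polyfit(P[:,1],P[:,0],1);print("x at y=-.311:",np.polyval(f,-.311),"at -.3",np.polyval(f,-.3),"yaw",-np.arctan(f[0]));print(P[:,:2].round(4)[::4].tolist())
E
python3 rail.py
```

```text
t 60.6 pos [ 0.3971 -0.4177  0.2722] yaw [ 3.141 -0.     1.64 ] F [ 0.37  1.61 -1.32] open 0.0098
3645 [ 0.370361   -0.39041216  0.12321632] [ 0.39038211 -0.27225146  0.13315084] ztop 0.13166665333268654
yaw 0.071364045 [ 380.64154 -329.16724] ((380.64208984375, -331.31671142578125), (12.318096160888672, 117.75289916992188), 4.184929370880127)
x at y=-.311: 0.3792455400086 at -.3 0.37845977993390467 yaw 0.07131160628857867
[[0.3764, -0.2756], [0.3785, -0.2989], [0.3803, -0.3228], [0.3818, -0.3475], [0.3837, -0.373]]
```

step_arm(series=[[0,-0.14,0.6,0,0],[0,-0.14,0.9,0,0],[0,-0.14,0.9,0,0],[0,-0.14,0.9,0,0],[0,-0.14,0.7,0,0],[0,-0.02,0.2,0,0],[0,0,0,0,0],[0,0,0,0,0],[0,0,0,0,0]])

```text
time: 61.5
tool_pos: [0.3787, -0.3142, 0.2721]
tool_rot: [3.141, 0.0, 1.639]
contact_force: [0.6, -1.2, -0.6]
opening: 0.0099
```

```bash
python3 - <<'E'
from h import *
state()
d=cam("wrist");cv2.imwrite("pics/w19.png",d["pixels"])
d=cam("side");cv2.imwrite("pics/s19.png",d["pixels"])
E
python3 rail.py
```

```text
t 61.5 pos [ 0.3787 -0.3142  0.2721] yaw [3.141 0.    1.639] F [ 0.57 -1.19 -0.58] open 0.0099
t 61.65 pos [ 0.3786 -0.314   0.272 ] yaw [-3.141 -0.     1.638] F [-0.89  0.7  -1.35] open 0.01
1607 [ 0.36838218 -0.29161994  0.12581697] [ 0.38289726 -0.230506    0.1329359 ] ztop 0.1316800323522998
yaw 0.06847036 [ 375.4617  -260.35083] ((375.55670166015625, -261.0678405761719), (10.706888198852539, 60.580265045166016), 3.873065710067749)
x at y=-.311: 0.37897584178508414 at -.3 0.37821875059380367 yaw 0.06871810087700249
[[0.3735, -0.2308], [0.3752, -0.2559]]
```

View pics/w19.png

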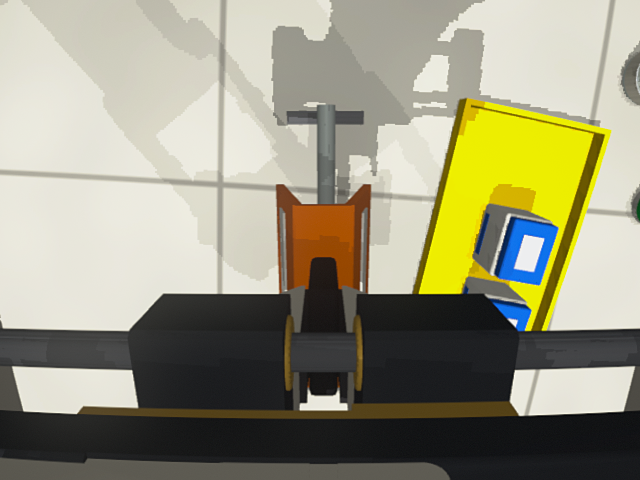

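View pics/s19.png

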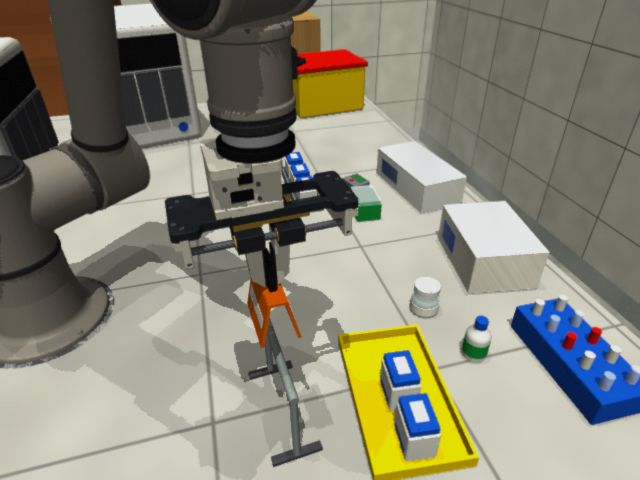

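step_arm(series=[[0,0.01,0.1,-0.4,0],[0,0,0,-0.7,0],[0,0,0,-0.7,0],[0,0,0,-0.7,0],[0,0,0,-0.6,0],[0,0,0,-0.4,0],[0,0,0,-0.3,0],[0,0,0,-0.2,0],[0,0,0,0,0],[0,0,0,0,0]])

```text
time: 62.65
tool_pos: [0.379, -0.3112, 0.1726]
tool_rot: [3.141, 0.001, 1.639]
contact_force: [0.6, 0.5, -0.7]
opening: 0.0096
```

```bash
python3 - <<'E'
from h import *
s=state();print(s["torque"])
d=cam("side");cv2.imwrite("pics/s20.png",cv2.resize(d["pixels"][230:480,180:380],None,fx=3,fy=2.4))
E
```

```text
t 62.65 pos [ 0.379  -0.3112  0.1726] yaw [3.141e+00 1.000e-03 1.639e+00] F [ 0.6   0.54 -0.7 ] open 0.0096
[-0.02116154 -0.0237356  -0.07069781]
```

View pics/s20.png

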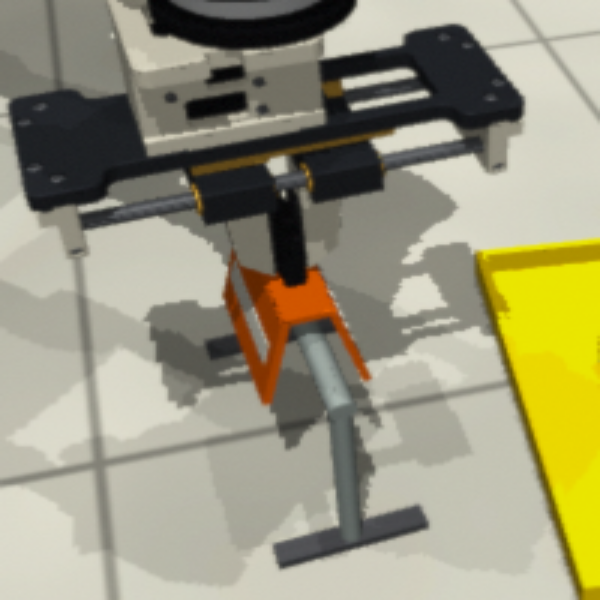

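Flaps are astride the bar. I'll lower slowly to contact.

step_arm(series=[[0,0,0,-0.2,0],[0,0,0,-0.2,0],[0,0,0,-0.15,0],[0,0,0,0,0],[0,0,0,0,0]])

```text
time: 63.2
tool_pos: [0.3788, -0.311, 0.1584]
tool_rot: [-3.142, -0.0, 1.639]
contact_force: [0.6, 0.4, -0.9]
opening: 0.0097
```

step_arm(series=[[0,0,0,-0.06,0],[0,0,0,-0.04,0],[0,0,0,0,0],[0,0,0,0,0]])

```text
time: 63.6
tool_pos: [0.3788, -0.311, 0.156]
tool_rot: [3.141, 0.0, 1.639]
contact_force: [0.1, -0.5, -1.0]
opening: 0.0099
```

step_arm(series=[[0,0,0,-0.04,0],[0,0,0,-0.03,0],[0,0,0,0,0],[0,0,0,0,0]])

```text
time: 64.0
tool_pos: [0.3789, -0.3111, 0.1557]
tool_rot: [3.141, 0.001, 1.639]
contact_force: [-3.0, 3.1, 12.1]
opening: 0.0098
```

```bash
python3 -c "
from h import *
state()"
```

```text
t 64.0 pos [ 0.3789 -0.3111  0.1557] yaw [3.141e+00 1.000e-03 1.639e+00] F [-3.02  3.14 12.13] open 0.0098
```

step_arm(series=[[0,0,0,0.04,0],[0,0,0,0,0],[0,0,0,0,0]])

```text
time: 64.3
tool_pos: [0.3789, -0.3111, 0.1557]
tool_rot: [3.141, 0.001, 1.639]
contact_force: [-1.8, 1.9, 6.1]
opening: 0.0098
```

step_arm(series=[[0.2,0,0,0,0],[0.3,0,0,0,0],[0.4,0,0,0,0],[0.5,0,0,0,0],[0.5,0,0,0,0],[0.5,0,0,0,0],[0.5,0,0,0,0]])

```text
time: 65.0
tool_pos: [0.3788, -0.311, 0.1552]
tool_rot: [3.141, 0.0, 1.639]
contact_force: [-0.6, -0.5, 0.3]
opening: 0.046
```

step_arm(series=[[0.5,0,0,0.3,0],[0.5,0,0,0.6,0],[0.5,0,0,0.8,0],[0.5,0,0,0.8,0],[0.5,0,0,0.8,0],[0.5,0,0,0.8,0],[0.5,0,0,0,0],[0.5,0,0,0,0]])

```text
time: 65.8
tool_pos: [0.3788, -0.3109, 0.2578]
tool_rot: [3.141, 0.001, 1.639]
contact_force: [0.0, 0.6, -0.9]
opening: 0.0462
```

```bash
python3 - <<'E'
from h import *
state()
d=cam("side");cv2.imwrite("pics/s21.png",d["pixels"])
d=cam("wrist");cv2.imwrite("pics/w21.png",d["pixels"])
R=d["range_z"]
ys,xs=np.mgrid[100:290,280:390].reshape(2,-1)
o,w=ray(d,np.c_[xs,ys]);Q=o+w*R[ys,xs][:,None]
for lo,hi in((.161,.177),(.128,.139)):
    t=Q[(Q[:,2]>lo)&(Q[:,2]<hi)&(R[ys,xs]>0)][:,:2]
    print(len(t),cv2.minAreaRect((t*1000).astype(np.float32)))
E
```

```text
t 65.8 pos [ 0.3788 -0.3109  0.2578] yaw [3.141e+00 1.000e-03 1.639e+00] F [ 0.05  0.59 -0.92] open 0.0462
1308 ((375.3633117675781, -309.6058044433594), (10.168641090393066, 39.53584289550781), 4.034462928771973)
4143 ((376.79290771484375, -288.0018615722656), (26.745988845825195, 114.34532928466797), 3.896432876586914)
```

View pics/s21.png

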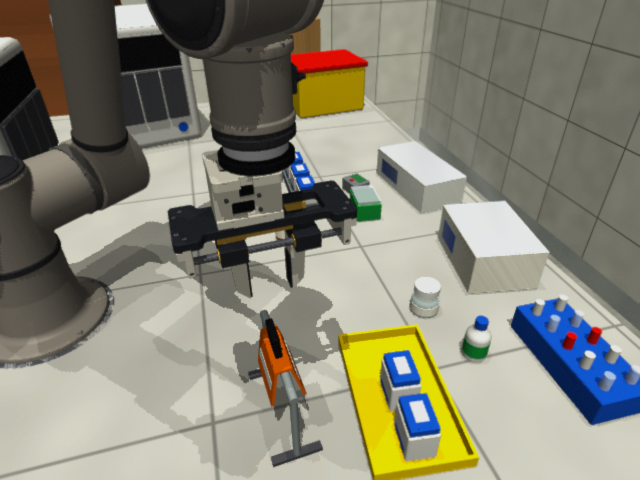

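View pics/w21.png

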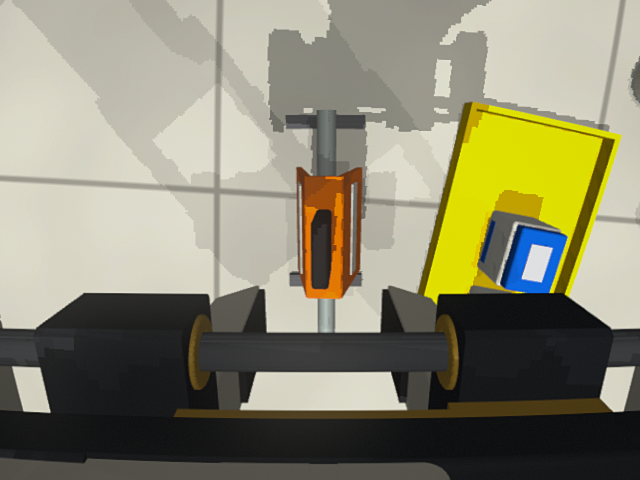

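step_arm(series=[[0.5,0,-0.5,0.5,0],[0.5,0,-0.8,0.3,0],[0.5,0,-0.8,0,0],[0.5,0,0,0,0],[0.5,0,0,0,0],[0.5,0,0,0,0]])

```text
time: 66.5
tool_pos: [0.3786, -0.3625, 0.277]
tool_rot: [-3.141, -0.002, 1.639]
contact_force: [-0.6, -0.7, 0.4]
opening: 0.0455
```

```bash
cat > mk.py <<'E'
from h import *
import sys
state()
d=cam("side");cv2.imwrite(f"pics/s{sys.argv[1]}.png",cv2.resize(d["pixels"][290:470,220:340],None,fx=5,fy=3.3))
d=cam("wrist");cv2.imwrite(f"pics/w{sys.argv[1]}.png",d["pixels"])
R=d["range_z"]
ys,xs=np.mgrid[0:290,230:430].reshape(2,-1)
o,w=ray(d,np.c_[xs,ys]);Q=o+w*R[ys,xs][:,None]
hsv=cv2.cvtColor(d["pixels"],cv2.COLOR_BGR2HSV)[ys,xs]
t=Q[(Q[:,2]>.161)&(Q[:,2]<.180)&(R[ys,xs]>0)];print("tab",len(t),cv2.minAreaRect((t[:,:2]*1000).astype(np.float32)),t[:,2].mean())
ro=Q[(hsv[:,0]>3)&(hsv[:,0]<18)&(hsv[:,1]>140)&(Q[:,2]>.12)&(Q[:,2]<.145)]
c,s=np.cos(.07),np.sin(.07);r=(ro[:,:2]-[.379,-.3105])@np.array([[c,-s],[s,c]])
k=abs(r[:,0])<.011;A=np.c_[r[k],np.ones(k.sum())];f=np.linalg.lstsq(A,ro[k,2],rcond=None)[0]
print("roof n",k.sum(),"slope x,y,z0",f, "r range",r.min(0),r.max(0))
E
python3 mk.py 22
```

```text
t 66.5 pos [ 0.3786 -0.3625  0.277 ] yaw [-3.141e+00 -2.000e-03  1.639e+00] F [-0.58 -0.71  0.42] open 0.0455
tab 1223 ((375.64862060546875, -310.25921630859375), (10.279276847839355, 39.771793365478516), 4.8752241134643555) 0.17036477736943298
roof n 2844 slope x,y,z0 [ 0.02278366 -0.00330744  0.13487827] r range [-0.01532683 -0.04073024] [0.01479508 0.04040122]
```

View pics/w22.png

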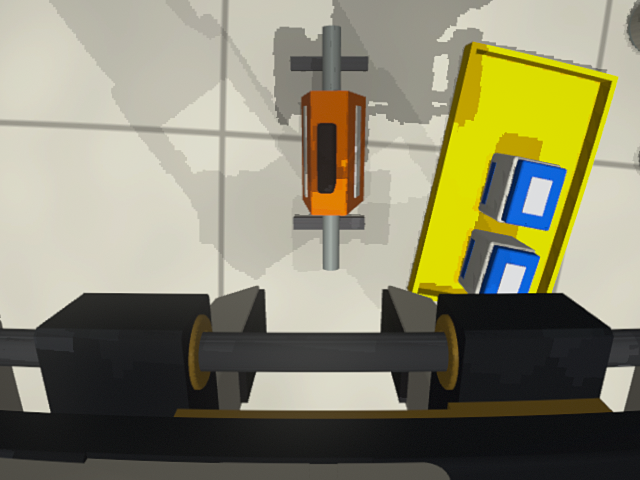

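View pics/s22.png

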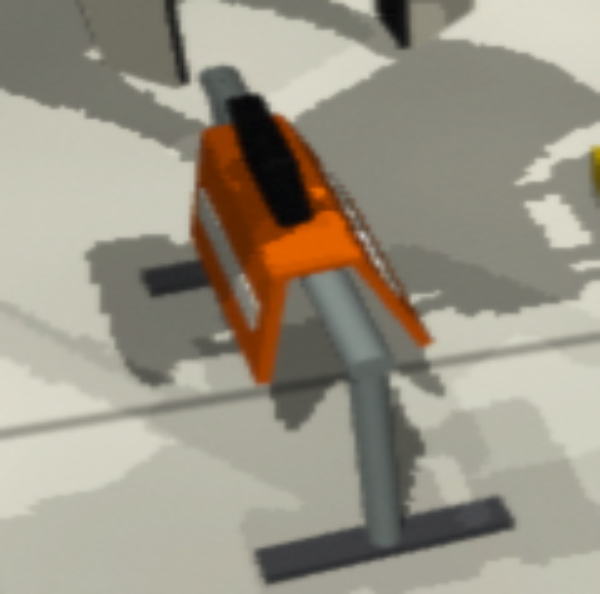

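step_arm(series=[[0.5,0,-0.6,0.6,0],[0.5,-0.4,-0.8,0.3,0],[0.5,-0.6,-0.8,0,0],[0.5,-0.6,-0.8,0,0],[0.5,-0.6,-0.5,0,0],[0.5,0,0,0,0],[0.5,0,0,0,0],[0.5,0,0,0,0]])

```text
time: 67.4
tool_pos: [0.3245, -0.4501, 0.3003]
tool_rot: [3.141, -0.0, 1.64]
contact_force: [-0.3, 0.8, 0.2]
opening: 0.0458
```

```bash
python3 look.py 23; python3 mk.py 24; python3 - <<'E'
from h import *
a=cv2.imread("pics/top0.png");b=cv2.imread("pics/t23.png")
cv2.imwrite("pics/cmp.png",np.vstack([a[130:350,60:560],b[130:350,60:560]]))
E
```

```text
t 67.4 pos [ 0.3245 -0.4501  0.3003] yaw [ 3.141 -0.     1.64 ] F [-0.31  0.75  0.18] open 0.0458
wrist lids
[526. 170.] 0.4994 -0.4044 4.6 35.1 -7.4
[572. 181.] 0.5438 -0.4104 44.6 53.9 -7.1
[548.  94.] 0.507 -0.3382 4.6 35.3 -6.0
[597.  95.] 0.5525 -0.335 44.8 54.4 -6.1
top lids
[103. 228.] 0.5604 0.405 38.7 53.9 -1.5
[176. 227.] 0.5572 0.2555 40.2 54.6 0.0
[139. 227.] 0.5596 0.33 40.4 54.6 -1.3
[507. 225.] 0.5461 -0.4092 39.3 54.1 -6.8
[470. 222.] 0.5547 -0.3338 39.0 53.9 -6.4
t 67.5 pos [ 0.3245 -0.4502  0.3004] yaw [3.141 0.    1.64 ] F [-0.35  0.08 -0.34] open 0.0456
tab 620 ((373.0933837890625, -316.3532409667969), (7.538340091705322, 28.719928741455078), 8.93250846862793) 0.16919699958125928
roof n 1275 slope x,y,z0 [0.07393375 0.01329159 0.13534271] r range [-0.01604464 -0.03957104] [0.00836467 0.01948512]
```

View pics/cmp.png

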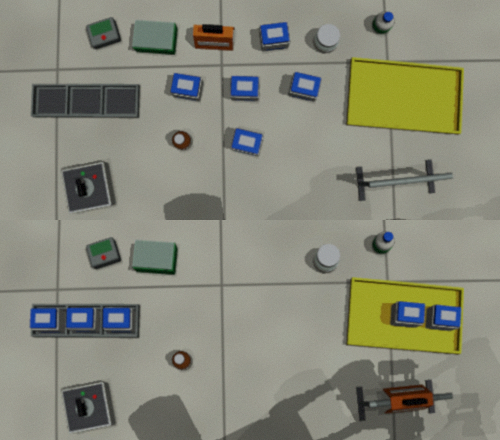

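View pics/s24.png

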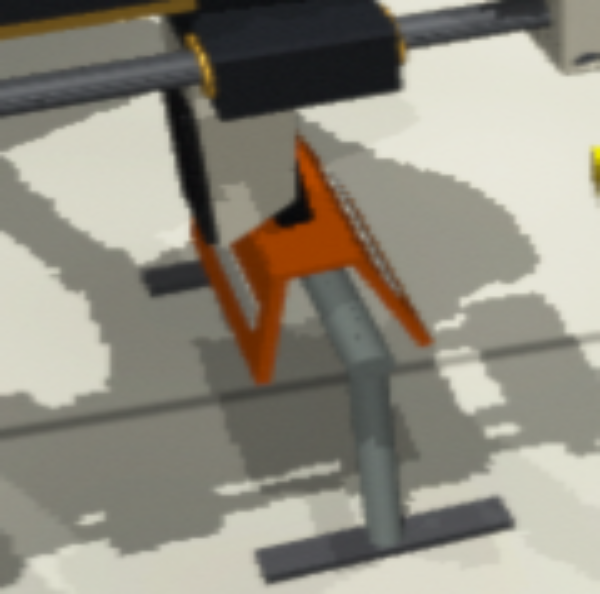

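```bash
python3 -c "
from cell import hand_in
print(hand_in())"
```

```text
the job is handed in; nothing more can be done
None
```

The job is done and handed in at about 67 s of the 210 s allowed; `hand_in` gave no verdict.

- **Packs:** There were five packs. Three felt full (about 4 to 4.5 N) and stand one to a bay in the dock. Two felt empty (about 1 N average; single readings for the last one were noisy, 0.6 to 2.2 N) and stand in the returns tray.
- **Key:** With the three full packs loaded and the two empty ones returned, I turned the key 0.87 rad clockwise. I held it there for about 1.5 s and let go. The wrist camera showed it back at RUN (0.183 rad against 0.181 before).
- **Marker:** It hangs astride the bar, square to it, within about 1–2 mm of the middle.

**Last checks:** The final top picture showed all five packs upright in place and the other things where they started. The gripper was open and about 0.3 m above the bench, touching nothing.

**Not perfect:** The marker leans about 3 to 4° about the bar, because it sits roughly 1 mm off centre. It stayed still between looks, so I left it as it was. The lean readings disagreed somewhat: the range data gave a roof slope of 0.02 in one view and 0.07 in another.

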